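# Find the full tin by its weight and hold it up

## Task

Three identical closed tins stand on the tray, and only one of them was packed full. Working from left to right, lift each tin well clear of the tray to feel its weight and put it back upright on its own cork place, never dropping it; then finish holding the heaviest tin upright and still, with its underside at least 15 cm above the bench, while the two lighter tins stand in their places. Leave the label roll, the kraft box and the tape roll alone; the program ends while the heaviest tin is still held (if that is the last one lifted, it need not be put down first).

Things in the scene. Friction and masses are not known exactly. Their poses are not given: they have to be found in the camera images.
- tin_left_centre (a point): centre of a plain closed aluminium tin, 52 mm in diameter (lid 54 mm), 78 mm tall, like the other two; weighs 0.14 to 0.57 kg with hidden contents that can shift slightly; the heaviest tin is at least 0.2 kg heavier than either of the others. Starts upright on the left cork place. The point lies 39 mm above the underside; z is the tin axis.
- tin_middle_centre (a point): centre of a plain closed aluminium tin, 52 mm in diameter (lid 54 mm), 78 mm tall, like the other two; weighs 0.14 to 0.57 kg with hidden contents that can shift slightly; the heaviest tin is at least 0.2 kg heavier than either of the others. Starts upright on the middle cork place. The point lies 39 mm above the underside; z is the tin axis.
- tin_right_centre (a point): centre of a plain closed aluminium tin, 52 mm in diameter (lid 54 mm), 78 mm tall, like the other two; weighs 0.14 to 0.57 kg with hidden contents that can shift slightly; the heaviest tin is at least 0.2 kg heavier than either of the others. Starts upright on the right cork place. The point lies 39 mm above the underside; z is the tin axis.
- tray: low plywood tray fixed to the bench, 130 mm (its x) by 400 mm (its y); floor 12 mm above the bench, rim 8 mm wide and 20 mm above the bench all round. Origin: centre of its underside, on the bench (z = 0). Its row of three places lies along its y axis; its +y end is the left end as seen from the robot. The tray may be turned a little.
- place_left (a point): centre of the left place (seen from the robot) on the tray's floor, 12 mm above the bench: a flat cork disc of 68 mm diameter inlaid in the floor; places are 130 mm apart
- place_middle (a point): centre of the middle place (seen from the robot) on the tray's floor, 12 mm above the bench: a flat cork disc of 68 mm diameter inlaid in the floor; places are 130 mm apart
- place_right (a point): centre of the right place (seen from the robot) on the tray's floor, 12 mm above the bench: a flat cork disc of 68 mm diameter inlaid in the floor; places are 130 mm apart
- label_roll: bystander: white roll of labels standing behind the tray, 66 mm in diameter, 60 mm tall; origin at the centre of its underside; leave alone
- kraft_box: bystander: small brown kraft box beyond the tray's left end, 57 x 72 x 40 mm; origin at the centre of its underside; leave alone
- tape_roll: bystander: brown roll of packing tape lying flat beyond the tray's right end, 117 mm in diameter, 48 mm tall; origin at the centre of its underside; leave alone
There are look-alikes about, which are no part of the job. What is shaped like the part that bears tin_middle_centre but turquoise is not meant. Leave any blue look-alike of the part that bears tin_right_centre alone.

How it is judged:
On the way, in this order (a step that is already met when the one before it is completed fails the run):
1. the left tin is lifted at least 20 mm clear of the tray in the gripper (height (world z) of tin_left_centre above 0.071 m and contact force between tin_left and the fingers above 0.5 N), for 0.2 s.
2. the middle tin is lifted at least 20 mm clear of the tray in the gripper (height (world z) of tin_middle_centre above 0.071 m and contact force between tin_middle and the fingers above 0.5 N), for 0.2 s.
3. the right tin is lifted at least 20 mm clear of the tray in the gripper (height (world z) of tin_right_centre above 0.071 m and contact force between tin_right and the fingers above 0.5 N), for 0.2 s.
At the end, for the whole second after the job is handed in: one tin held still and upright (0.35 rad) in the fingers, its centre above 187 mm; the other two released and upright within 25 mm of their own places; these are the two lighter ones: the tray carries 2.0 to 5.1 N (the lighter two weigh 3.2 to 4.0 N, the heaviest alone 4.2 to 5.6 N) (((height (world z) of tin_left_centre above 0.187 m and contact force between tin_left and the fingers above 1 N and angle between tin_left_centre's own z axis and vertical below 0.35 rad and linear speed of tin_left below 0.03 m/s and horizontal distance between tin_middle_centre and place_middle below 0.025 m and height (world z) of each of tin_middle_centre, tin_right_centre below 0.055 m and angle between each of tin_middle_centre, tin_right_centre's own z axis and vertical below 0.1 rad and contact force between each of tin_middle, tin_right and the fingers below 0.05 N and linear speed of each of tin_middle, tin_right below 0.02 m/s and horizontal distance between tin_right_centre and place_right below 0.025 m) or (height (world z) of tin_middle_centre above 0.187 m and contact force between tin_middle and the fingers above 1 N and angle between tin_middle_centre's own z axis and vertical below 0.35 rad and linear speed of tin_middle below 0.03 m/s and horizontal distance between tin_left_centre and place_left below 0.025 m and height (world z) of each of tin_left_centre, tin_right_centre below 0.055 m and angle between each of tin_left_centre, tin_right_centre's own z axis and vertical below 0.1 rad and contact force between each of tin_left, tin_right and the fingers below 0.05 N and linear speed of each of tin_left, tin_right below 0.02 m/s and horizontal distance between tin_right_centre and place_right below 0.025 m) or (height (world z) of tin_right_centre above 0.187 m and contact force between tin_right and the fingers above 1 N and angle between tin_right_centre's own z axis and vertical below 0.35 rad and linear speed of tin_right below 0.03 m/s and horizontal distance between tin_left_centre and place_left below 0.025 m and height (world z) of each of tin_left_centre, tin_middle_centre below 0.055 m and angle between each of tin_left_centre, tin_middle_centre's own z axis and vertical below 0.1 rad and contact force between each of tin_left, tin_middle and the fingers below 0.05 N and linear speed of each of tin_left, tin_middle below 0.02 m/s and horizontal distance between tin_middle_centre and place_middle below 0.025 m)) and contact force between tray and anything else between 2 and 5.1 N); the arm keeps its last pose, push and grip.
It fails at once if a bystander is moved more than 20 mm (distance of any of label_roll, kraft_box, tape_roll from where it was at the start of the episode above 0.02 m).
It fails at once if a tin is tipped over (more than 0.7 rad) (angle between any of tin_left_centre, tin_middle_centre, tin_right_centre's own z axis and vertical above 0.7 rad).
It fails at once if a tin is dropped (moves faster than 0.5 m/s out of the fingers) ((linear speed of tin_left above 0.5 m/s and contact force between tin_left and the fingers below 0.05 N) or (linear speed of tin_middle above 0.5 m/s and contact force between tin_middle and the fingers below 0.05 N) or (linear speed of tin_right above 0.5 m/s and contact force between tin_right and the fingers below 0.05 N)).
It also fails if it takes over 72 s, if anything falls off the work surface, if the arm or the gripper's body presses on something with over 40 N, if the wrist force passes 120 N, or if a joint passes its speed limit or range.

## Robot

A 6-joint arm with a two-finger parallel gripper is mounted at the origin on a cart in front of the work surface, level with it; the furniture and walls round the work are solid. World frame = base frame: x ahead of the robot, y to its left, z up, the work surface at z = 0. Lengths are in m, angles in rad, forces in N, time in s.
With the tool pointing down it reaches from about 0.25 to 0.8 m from the base axis. Payload 8.5 kg.
Tool frame: the origin (TCP) lies at the very end of the fingers, on their centre line; the grasp point (between the pads) lies 19 mm behind it (grasp_offset is the distance from the TCP to the grasp point, in m); z points along the fingers, x is the direction in which the jaws open and shut, and the axes are right-handed (so a half turn about z gives the same grasp; the last joint's range is limited). The gripper opens to 85 mm and grips with 20 to 120 N. Pads are 22 mm wide; open, the fingers measure 114 mm over their backs; the gripper's body (76 mm by 85 mm) begins 54 mm behind the grasp point. The pads swing forward as they close: fully open they stand 13 mm farther back than shut.
Start: joints at [-1.299, 0.238, -0.013, 1.319, 0, 1.571], TCP at [0.141, -0.506, 0.195] pointing down, gripper open.
Joint ranges: [-2.66, 2.66], [-1.03, 1.9], [-1.14, 1.46], [-1.82, 2.27], [-1.45, 1.34], [-3.14, 3.14]. Speed limits (rad/s): [2.22, 2.22, 2.79, 3.14, 3.14, 3.14].

## Interface

Orientations are given as a unit quaternion [x, y, z, w].
In Python, from station import * gives the robot as it stands. The module is installed in compiled form; this text tells all that it offers.
- The arm moves only by the tool servo_tool, never from a script. Its argument "series" is a list of rows, each a list of 4 numbers: the shift along the tool's x, y, z in cm, then the turn about the tool's z in degrees. A call has 1 to 12 rows; each row shifts and turns the pose as measured when the row begins, along the tool's axes as they then stand; what a row does not reach is not made up. A row lasts 1/10 s, in which the tool goes at most 50 mm and 8.59 degrees, less where a joint would pass 70% of its speed; a pose out of reach is approached as far as the arm can. A call with a gripper value outside its range is refused whole. "jaw" is the closure in counts, from 0 (fully open) to 255 (shut), set as the call begins (left out, the last holds). The fingers move at their own pace and stop on an object; "grip_force" is the grip in N (left out, the last holds). Time passes only in rows, so rows that do not move let the fingers close. It gives the time, the measured TCP pose, the force and the opening at its end, in the units of the state.
- sense(): the state, without advancing time (a new reading comes with each control period).
- read_camera(name): name is "scene" or "top" or "wrist"; returns a dict with "image" (400x640x3 uint8, blue, green, red), "mtx" (3x3 intrinsics, pixels), "origin" and "orientation" of the camera in the world; the wrist camera has in their place "mount" (4x4, takes a point from camera to tool coordinates, whose origin is the TCP and whose axes are the tool frame's). Camera axes: x right, y down, z forward; pixel columns grow to the right and rows downward; lengths in m; the calibration is good to about 2 mm. A picture is of the moment at which its call begins: read the wrist's pose just before it. There is no depth.
- close_job(): hands the job in, once; it reports no verdict.
The state is a dict: "time": time; "q": joint angles; "dq": joint speeds; "joint_efforts": joint torques, N m; "tcp_pos": TCP position; "ee_rot": TCP orientation; "wrist_force": force on the tool from outside, world axes, zero at the start; "ft_torque": the same for the moment, N m; "grip_width": finger opening in m.
Only numpy, scipy, OpenCV 4.12 (cv2) and the standard library are available. Lean on these libraries where they do the work, as an engineer would, in place of code of your own. Each camera call takes 0.05 s, during which the arm holds its last target.

## Working session

There is one attempt and no reset: what is moved stays moved. The work goes in short steps, Python scripts to look and compute and a tool call to move; the robot and the scene stay as the last step left them, time stands still between calls to the robot, and variables do not carry over. Pictures are saved under pics/ and viewed, and the job is handed in when it is done.

Besides the shell and the picture viewer there is one more tool, called after "Request:" by a JSON object that holds its "fn" and its "kwargs", one argument or row to a line. servo_tool: Moves the arm, as the interface text tells. Its arguments: {"type":"object","properties":{"series":{"type":"array","items":{"type":"array","items":{"type":"number"}}},"jaw":{"type":"number"},"grip_force":{"type":"number"}},"required":["series"]}

```bash
mkdir -p pics; python3 - <<'E'
from station import *
import cv2
s=sense(); print({k:(v if not hasattr(v,'round') else v) for k,v in s.items()})
for n in ("top","scene"):
    c=read_camera(n); cv2.imwrite(f"pics/{n}0.png",c["image"]); print(n,c["mtx"],c["origin"],c["orientation"])
c=read_camera("wrist"); cv2.imwrite("pics/wrist0.png",c["image"]);print(c["mtx"],c["mount"])
E
```

```text
{'time': 0.0, 'q': array([-1.29900907e+00,  2.38784017e-01, -1.42518593e-02,  1.31918747e+00,
       -2.34476234e-06,  1.57083121e+00]), 'dq': array([ 4.56558763e-04,  8.62941152e-04,  5.43104349e-04,  4.94984502e-05,
       -1.66511114e-04,  9.87483080e-04]), 'joint_efforts': array([-8.85323407e-04, -5.38773859e+01,  3.46437979e+01,  1.84847001e-02,
        7.76872821e-05, -9.74695610e-06]), 'tcp_pos': array([ 0.14081358, -0.50528483,  0.19427689]), 'ee_rot': array([ 7.96372799e-01, -6.04805635e-01, -5.68942552e-04, -4.30580239e-04]), 'wrist_force': array([ 0.50847944,  0.51057287, -0.89397977]), 'ft_torque': array([-0.01214988, -0.11065414,  0.00032761]), 'grip_width': 0.08552325416008233}
top [[409.30164259   0.         321.40984008]
 [  0.         409.30164259 200.77745388]
 [  0.           0.           1.        ]] [0.36681329 0.04407586 1.06336515] [ 0.71392669 -0.69314517  0.07926126 -0.05980062]
scene [[489.41442481   0.         313.19048546]
 [  0.         489.41442481 199.94747327]
 [  0.           0.           1.        ]] [-0.47945546  0.53579944  0.60106254] [-0.4433224   0.71792817 -0.44933352  0.29350261]
[[344.51288248   0.         322.65299774]
 [  0.         344.51288248 199.36431693]
 [  0.           0.           1.        ]] [[ 9.99999520e-01 -9.66214137e-04  1.64499481e-04  2.90164812e-04]
 [ 8.83512307e-04  9.61306636e-01  2.75479166e-01 -6.90704018e-02]
 [-4.24306308e-04 -2.75478888e-01  9.61307028e-01 -1.79950507e-01]
 [ 0.00000000e+00  0.00000000e+00  0.00000000e+00  1.00000000e+00]]
```

View pics/top0.png

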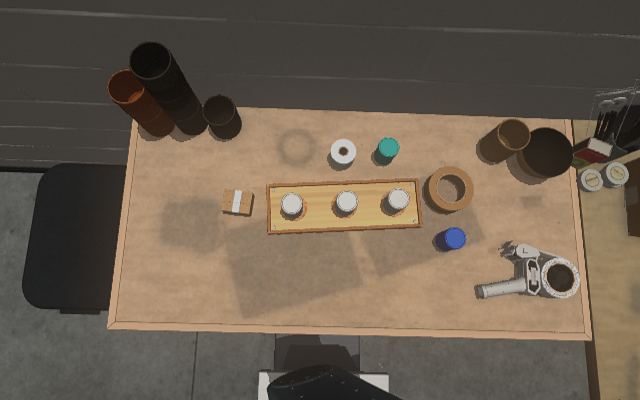

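View pics/scene0.png

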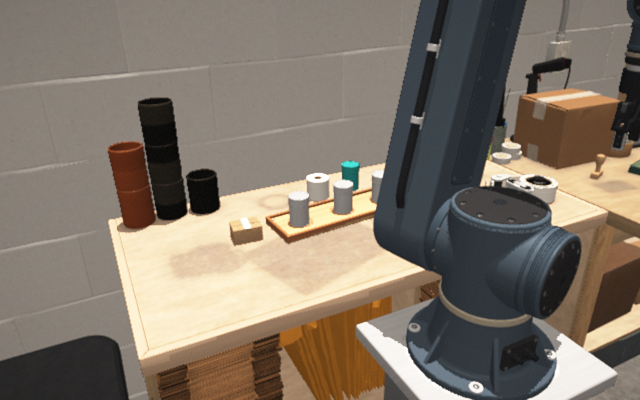

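The top view shows three plain aluminium tins on the tray, at about (291,204), (346,202) and (398,200). The look-alikes are turquoise at (388,150) and blue at (455,239), both off the tray. Next I'll confirm this in a crop and measure.

```bash
cat > h.py <<'E'
import numpy as np, cv2
from scipy.spatial.transform import Rotation as R
def ray(c,u,v,z):
    d=R.from_quat(c["orientation"]).as_matrix()@np.linalg.inv(c["mtx"])@np.array([u,v,1.])
    o=np.array(c["origin"]); return o+d*(z-o[2])/d[2]
def toolshift(s,target):
    return R.from_quat(s["ee_rot"]).inv().apply(np.array(target)-s["tcp_pos"])*100
E
python3 - <<'E'
from station import *
from h import *
c=read_camera("top"); im=c["image"]
x0,y0,x1,y1=250,130,490,260
cr=cv2.resize(im[y0:y1,x0:x1],None,fx=3.3,fy=3.3,interpolation=cv2.INTER_CUBIC); cv2.imwrite("pics/crop0.png",cr)
hsv=cv2.cvtColor(im,cv2.COLOR_BGR2HSV)
m=((hsv[...,1]<40)&(hsv[...,2]>150)).astype(np.uint8)
n,l,st,ce=cv2.connectedComponentsWithStats(m)
for i in range(1,n):
    if st[i,4]>60: print(st[i],ce[i].round(1),ray(c,*ce[i],0.09).round(4))
# tray dark rim outline
m2=cv2.inRange(hsv,(5,110,60),(20,255,190)); m2[:175]=0; m2[238:]=0; m2[:,:262]=0;m2[:,425:]=0
cs,_=cv2.findContours(m2,cv2.RETR_EXTERNAL,cv2.CHAIN_APPROX_NONE)
k=max(cs,key=cv2.contourArea); r=cv2.minAreaRect(k); print(r)
b=cv2.boxPoints(r); P=np.array([ray(c,*p,0.02) for p in b]); print(b,P.round(4),P.mean(0))
cv2.imwrite("pics/mask.png",m2*1)
E
```

```text
[331 139  25  25 414] [343.  150.8] [ 0.6902 -0.0305  0.09  ]
[589 140  16  14  84] [595.9 146.5] [ 0.725  -0.6752  0.09  ]
[607 162  22  22 177] [617.2 172.7] [ 0.6577 -0.7225  0.09  ]
[581 169  22  22 165] [591.1 179.4] [ 0.6381 -0.6537  0.09  ]
[389 188  20  20 317] [398.3 198.1] [ 0.5744 -0.168   0.09  ]
[232 190  10  23 153] [236.5 200.9] [0.5545 0.2243 0.09  ]
[337 190  21  21 322] [346.7 200.4] [ 0.5644 -0.0417  0.09  ]
[281 193  21  21 326] [291.4 202.9] [0.5538 0.0922 0.09  ]
[516 244  64  54 889] [544.3 269.3] [ 0.4122 -0.5165  0.09  ]
[482 279  44  18 398] [505.  287.6] [ 0.3669 -0.4189  0.09  ]
[258 372  12  28 257] [262.8 386. ] [0.1389 0.1385 0.09  ]
[360 375  29  17 295] [377.4 380.5] [ 0.1553 -0.1166  0.09  ]
((343.4584045410156, 205.4326934814453), (50.115882873535156, 155.11181640625), 87.35746002197266)
[[264.8297  183.97708]
 [419.77655 176.82571]
 [422.0871  226.8883 ]
 [267.14026 234.03967]] [[ 0.6154  0.1669  0.02  ]
 [ 0.6487 -0.241   0.02  ]
 [ 0.5151 -0.2443  0.02  ]
 [ 0.4846  0.154   0.02  ]] [ 0.56596121 -0.04109724  0.02      ]
```

View pics/crop0.png

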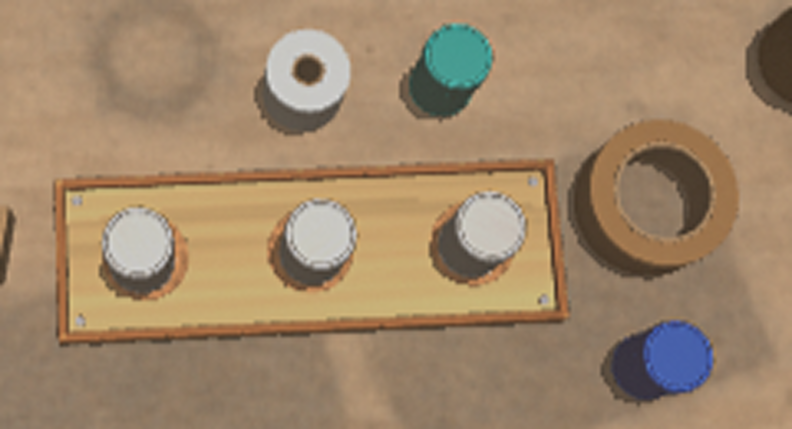

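The crop confirms it: the three plain tins stand on cork on the tray, and the turquoise and blue ones are off it. First I turn the jaws along the tray and raise the tool slightly.

Request:
{"fn": "servo_tool", "kwargs": {
  "series": [
    [0,0,-1,5.5],
    [0,0,-1,5.5],
    [0,0,0,0]
  ],
  "jaw": 0,
  "grip_force": 40
}}

```text
time: 0.5
tcp_pos: [0.1407, -0.5048, 0.2141]
ee_rot: [0.733, -0.681, -0.001, -0.001]
wrist_force: [0.3, 0.7, 0.4]
grip_width: 0.0855
```

```bash
python3 - <<'E'
from station import *
from h import *
s=sense(); print(s["time"],s["tcp_pos"],R.from_quat(s["ee_rot"]).as_matrix().round(3)[:,0],toolshift(s,[.554,.092,.2]),s["wrist_force"])
E
```

```text
0.5 [ 0.14068677 -0.50483213  0.21410055] [ 0.074 -0.997 -0.003] [-56.46823792 -45.620994     1.55419777] [0.33031907 0.72804981 0.36999738]
```

Request:
{"fn": "servo_tool", "kwargs": {
  "series": [
    [-3.2,-2.5,0,0],
    [-3.2,-2.5,0,0],
    [-3.2,-2.5,0,0],
    [-3.2,-2.5,0,0],
    [-3.2,-2.5,0,0],
    [-3.2,-2.5,0,0],
    [-3.2,-2.5,0,0],
    [-3.2,-2.5,0,0],
    [-3.2,-2.5,0,0],
    [-3.2,-2.5,0,0],
    [-3.2,-2.5,0,0],
    [-3.2,-2.5,0,0]
  ]
}}

```text
time: 1.7
tcp_pos: [0.4109, -0.0835, 0.2091]
ee_rot: [0.742, -0.67, -0.002, -0.001]
wrist_force: [0.2, -0.6, 0.8]
grip_width: 0.0854
```

```bash
cat > st.py <<'E'
import sys
from station import *
from h import *
s=sense(); m=R.from_quat(s["ee_rot"]).as_matrix()
print(round(s["time"],2),s["tcp_pos"].round(4),m.round(3)[:,0],"tilt",m[:,2].round(3),"F",s["wrist_force"].round(2),"w",round(s["grip_width"],4),"dq",abs(s["dq"]).max().round(3), s["joint_efforts"].round(2))
if len(sys.argv)>1: print(toolshift(s,[float(a) for a in sys.argv[1:4]]).round(2))
E
python3 st.py .554 .092 .2
```

```text
1.7 [ 0.4109 -0.0835  0.2091] [ 0.101 -0.995 -0.004] tilt [-0.001  0.004 -1.   ] F [ 0.25 -0.63  0.82] w 0.0854 dq 0.974 [ -6.66 -42.56  32.51   0.61   0.14  -1.5 ]
[-16.01 -16.02   0.95]
```

Request:
{"fn": "servo_tool", "kwargs": {
  "series": [
    [-3,-3,0,0.8],
    [-3,-3,0,0.8],
    [-3,-3,0,0],
    [-3,-3,0,0],
    [-2,-2,0,0],
    [-1,-1,0,0],
    [0,0,0,0],
    [0,0,0,0]
  ]
}}

```text
time: 2.5
tcp_pos: [0.5524, 0.0744, 0.2047]
ee_rot: [0.751, -0.66, -0.009, -0.004]
wrist_force: [-0.2, 0.2, 0.4]
grip_width: 0.0851
```

```bash
python3 st.py .554 .092 .2; python3 - <<'E'
from station import *
from h import *
s=sense(); c=read_camera("wrist"); cv2.imwrite("pics/w1.png",c["image"])
c2=read_camera("top"); cv2.imwrite("pics/t1.png",c2["image"])
E
```

```text
2.5 [0.5524 0.0744 0.2047] [ 0.128 -0.992 -0.018] tilt [-0.007  0.018 -1.   ] F [-0.25  0.19  0.36] w 0.0851 dq 0.011 [  0.71 -57.56  35.34  -0.12   0.13  -0.  ]
[-1.71 -0.39  0.5 ]
```

View pics/w1.png

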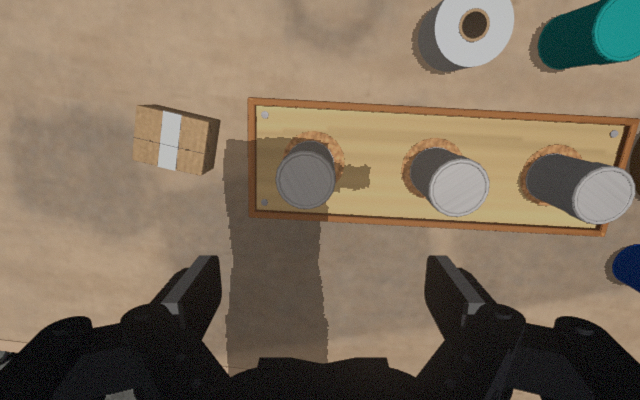

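The wrist view shows the left lid near (305,180), the middle at (458,188) and the right at (602,195). I'll triangulate the lids from here.

```bash
cat > wr.py <<'E'
import sys
from station import *
from h import *
s=sense(); c=read_camera("wrist"); im=c["image"]; cv2.imwrite("pics/"+sys.argv[1]+".png",im)
M=np.array(c["mount"]); Rt=R.from_quat(s["ee_rot"]).as_matrix()
cw={"mtx":c["mtx"],"origin":Rt@M[:3,3]+s["tcp_pos"],"orientation":R.from_matrix(Rt@M[:3,:3]).as_quat()}
g=cv2.medianBlur(cv2.cvtColor(im,cv2.COLOR_BGR2GRAY),3)
cs=cv2.HoughCircles(g,cv2.HOUGH_GRADIENT,1,60,param1=120,param2=18,minRadius=22,maxRadius=60)
if cs is not None:
  for u,v,r in cs[0]:
    if v<245: print(u.round(1),v.round(1),r.round(1),"lid z=.09:",ray(cw,u,v,.09).round(4))
E
python3 wr.py w2
```

```text
460.5 16.5 52.4 lid z=.09: [ 0.6951 -0.0126  0.09  ]
461.5 191.5 33.5 lid z=.09: [ 0.5595 -0.0463  0.09  ]
601.5 197.5 29.3 lid z=.09: [ 0.5701 -0.1683  0.09  ]
304.5 181.5 30.2 lid z=.09: [0.5504 0.0916 0.09  ]
564.5 40.5 29.7 lid z=.09: [ 0.6885 -0.0962  0.09  ]
543.5 177.5 27.3 lid z=.09: [ 0.5809 -0.1131  0.09  ]
```

Request:
{"fn": "servo_tool", "kwargs": {
  "series": [
    [-0.9,-0.1,0,-2],
    [-0.9,-0.1,0,-1],
    [0,0,2,0],
    [0,0,3,0],
    [0,0,3,0],
    [0,0,0,0]
  ]
}}

```text
time: 3.25
tcp_pos: [0.551, 0.0956, 0.1269]
ee_rot: [0.77, -0.638, -0.006, -0.007]
wrist_force: [-0.1, 0.8, -0.4]
grip_width: 0.0854
```

```bash
python3 st.py .5525 .092 .038
```

```text
3.25 [0.551  0.0956 0.1269] [ 0.185 -0.982 -0.019] tilt [-0.     0.019 -1.   ] F [-0.15  0.78 -0.44] w 0.0854 dq 0.068 [-1.000e-01 -5.938e+01  3.319e+01 -1.730e+00  7.000e-02  2.000e-02]
[ 0.55 -0.05  8.88]
```

Request:
{"fn": "servo_tool", "kwargs": {
  "series": [
    [0.5,0,1,2],
    [0,0,2,2],
    [0,0,2,1],
    [0,0,2,0],
    [0,0,1.5,0],
    [0,0,0.4,0],
    [0,0,0,0]
  ]
}}

```text
time: 3.95
tcp_pos: [0.5593, 0.0784, 0.0424]
ee_rot: [0.748, -0.663, -0.007, -0.015]
wrist_force: [0.6, -1.2, 0.3]
grip_width: 0.0855
```

```bash
python3 st.py .5525 .092 .038
```

```text
3.95 [0.5593 0.0784 0.0424] [ 0.12  -0.992 -0.031] tilt [ 0.009  0.033 -0.999] F [ 0.62 -1.18  0.35] w 0.0855 dq 0.013 [-3.000e-02 -6.033e+01  2.994e+01 -4.500e-01  1.200e-01  8.400e-01]
[-1.41  0.51  0.47]
```

Request:
{"fn": "servo_tool", "kwargs": {
  "series": [
    [-0.7,0.25,0,0],
    [-0.6,0.2,0,0],
    [0,0,0,0],
    [0,0,0,0]
  ]
}}

```text
time: 4.35
tcp_pos: [0.5556, 0.0859, 0.0462]
ee_rot: [0.752, -0.659, -0.008, -0.019]
wrist_force: [-0.1, 0.3, -0.1]
grip_width: 0.0854
```

```bash
python3 st.py .5525 .092 .038; python3 wr.py w3;python3 - <<'E'
from station import *
from h import *
c=read_camera("scene"); cv2.imwrite("pics/s3.png",cv2.resize(c["image"][150:260,230:400],None,fx=4,fy=4))
E
```

```text
4.35 [0.5556 0.0859 0.0462] [ 0.131 -0.991 -0.037] tilt [ 0.013  0.039 -0.999] F [-0.14  0.3  -0.11] w 0.0854 dq 0.008 [ 2.000e-02 -6.053e+01  3.065e+01 -1.800e-01  1.600e-01  8.000e-01]
[-0.62  0.24  0.84]
525.5 231.5 57.2 lid z=.09: [0.5829 0.0027 0.09  ]
```

View pics/w3.png

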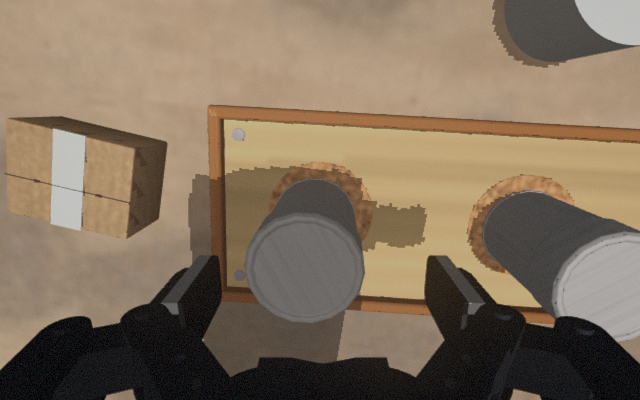

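View pics/s3.png

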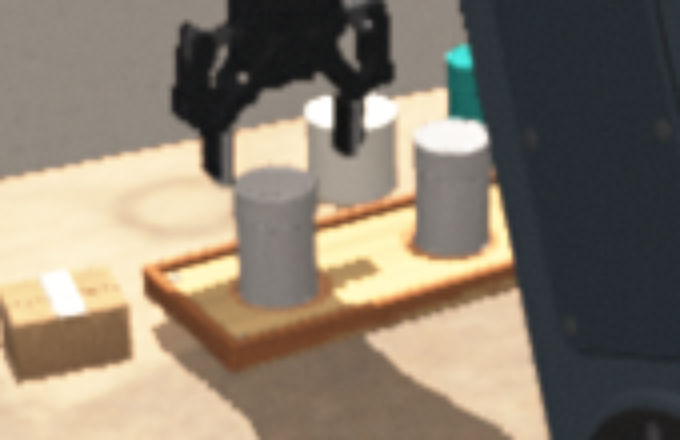

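```bash
python3 - <<'E'
from station import *
from h import *
s=sense();Rt=R.from_quat(s["ee_rot"]).as_matrix()
for n in("scene","top"):
    c=read_camera(n); 
    if n=="top": cv2.imwrite("pics/t4.png",cv2.resize(c["image"][130:260,230:470],None,fx=3.3,fy=3.3))
    Rc=R.from_quat(c["orientation"]).as_matrix()
    def pr(p):
        q=c["mtx"]@(Rc.T@(np.array(p)-c["origin"])); return (q[:2]/q[2]).round(1)
    print(n,"tcp",pr(s["tcp_pos"]),"tips",pr(s["tcp_pos"]+Rt@[.043,0,-.013]),pr(s["tcp_pos"]+Rt@[-.043,0,-.013]),"lidL",pr([.5525,.092,.09]),"lidM",pr([.5644,-.0417,.09]))
E
```

```text
scene tcp [300.8 209.8] tips [314.8 201.5] [286.3 209. ] lidL [298.4 195.1] lidM [342.7 183.4]
top tcp [294.7 205.6] tips [311.9 203.2] [277.4 206.3] lidL [291.4 203.5] lidM [346.7 200.4]
```

View pics/t4.png

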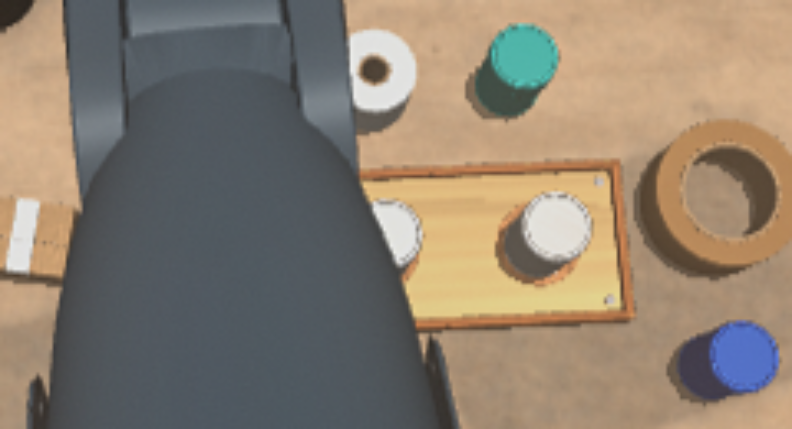

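Request:
{"fn": "servo_tool", "kwargs": {
  "series": [
    [-0.5,0.2,0,0],
    [-0.2,0,0.3,0],
    [0,0,0.3,0],
    [0,0,0,0]
  ]
}}

```text
time: 4.95
tcp_pos: [0.5526, 0.0894, 0.0392]
ee_rot: [0.753, -0.657, -0.009, -0.019]
wrist_force: [0.1, -1.3, -0.2]
grip_width: 0.0853
```

```bash
python3 st.py .5525 .092 .038
```

```text
4.95 [0.5526 0.0894 0.0392] [ 0.136 -0.99  -0.04 ] tilt [ 0.011  0.042 -0.999] F [ 0.09 -1.33 -0.18] w 0.0853 dq 0.003 [ 3.000e-02 -6.064e+01  3.046e+01 -3.500e-01  1.600e-01  7.500e-01]
[-0.25 -0.03  0.13]
```

Request:
{"fn": "servo_tool", "kwargs": {
  "series": [
    [-0.3,0,0,0],
    [0,0,0,0],
    [0,0,0,0]
  ],
  "jaw": 50
}}

```text
time: 5.25
tcp_pos: [0.5522, 0.0911, 0.039]
ee_rot: [0.754, -0.656, -0.01, -0.019]
wrist_force: [0.5, 0.2, -0.2]
grip_width: 0.0686
```

```bash
python3 st.py .5525 .092 .038; python3 wr.py w5;python3 - <<'E'
from station import *
from h import *
c=read_camera("scene"); cv2.imwrite("pics/s5.png",cv2.resize(c["image"][130:260,230:400],None,fx=4,fy=4))
E
```

```text
5.25 [0.5522 0.0911 0.039 ] [ 0.139 -0.99  -0.041] tilt [ 0.01   0.043 -0.999] F [ 0.51  0.15 -0.2 ] w 0.0686 dq 0.001 [ 2.000e-02 -6.046e+01  3.031e+01 -1.800e-01  1.600e-01  7.200e-01]
[-0.08 -0.04  0.11]
539.5 228.5 53.9 lid z=.09: [0.5844 0.0078 0.09  ]
266.5 154.5 52.7 lid z=.09: [0.5978 0.1166 0.09  ]
```

View pics/w5.png

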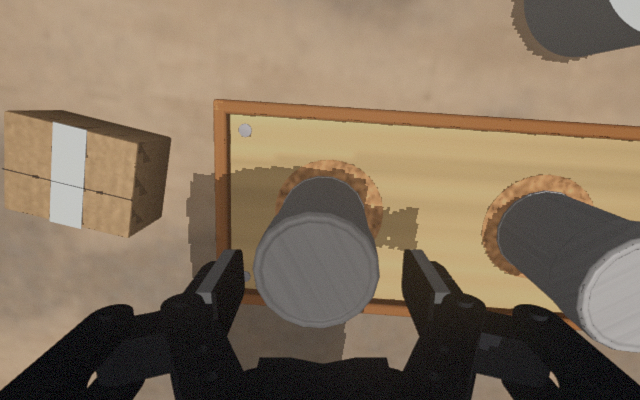

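View pics/s5.png

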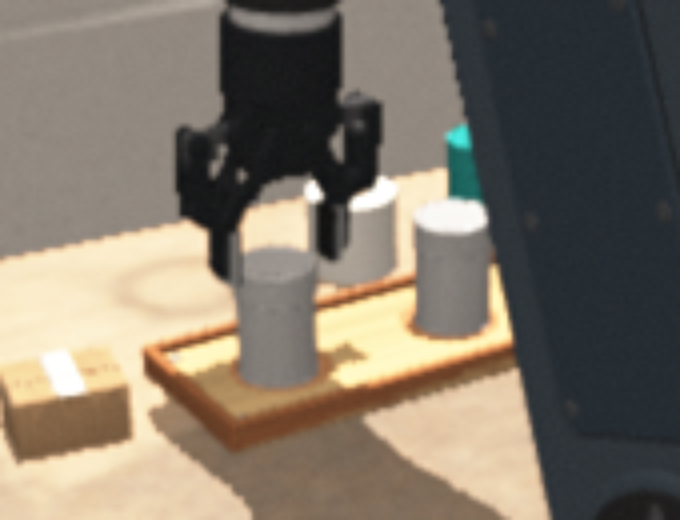

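```bash
python3 - <<'E'
import cv2
im=cv2.imread("pics/w5.png"); z=cv2.resize(im[200:400,140:500],None,fx=2.2,fy=2.2,interpolation=cv2.INTER_CUBIC)
z=cv2.convertScaleAbs(z,alpha=2.0,beta=20); cv2.imwrite("pics/w5z.png",z)
E
```

```text
(no output)
```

View pics/w5z.png

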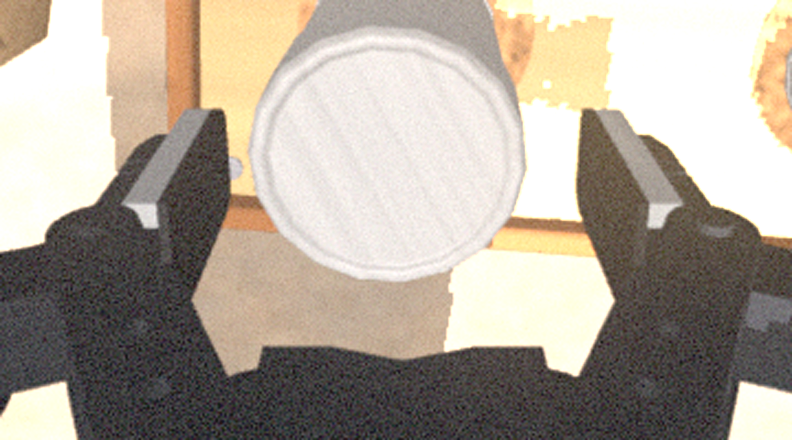

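```bash
python3 - <<'E'
from station import *
from h import *
s=sense();Rt=R.from_quat(s["ee_rot"]).as_matrix()
c=read_camera("scene"); im=c["image"]; z=cv2.resize(im[170:215,270:330],None,fx=13,fy=13,interpolation=cv2.INTER_NEAREST)
cv2.imwrite("pics/s5z.png",z)
Rc=R.from_quat(c["orientation"]).as_matrix()
for k in (0,.013,.03,.045,.06):
  o=[]
  for x in(-.036,.036):
    q=c["mtx"]@(Rc.T@(s["tcp_pos"]+Rt@[x,0,-k]-c["origin"])); o.append((q[:2]/q[2]).round(1))
  print(k,o,[((a-[270,170])*13).round() for a in o])
E
```

```text
0 [array([287.4, 216.4]), array([311.2, 210. ])] [array([226., 603.]), array([536., 520.])]
0.013 [array([287.4, 211.8]), array([311.3, 205.5])] [array([226., 543.]), array([537., 462.])]
0.03 [array([287.4, 205.7]), array([311.4, 199.5])] [array([226., 464.]), array([538., 384.])]
0.045 [array([287.4, 200.2]), array([311.5, 194.2])] [array([226., 393.]), array([540., 315.])]
0.06 [array([287.4, 194.7]), array([311.6, 188.8])] [array([226., 321.]), array([541., 244.])]
```

View pics/s5z.png

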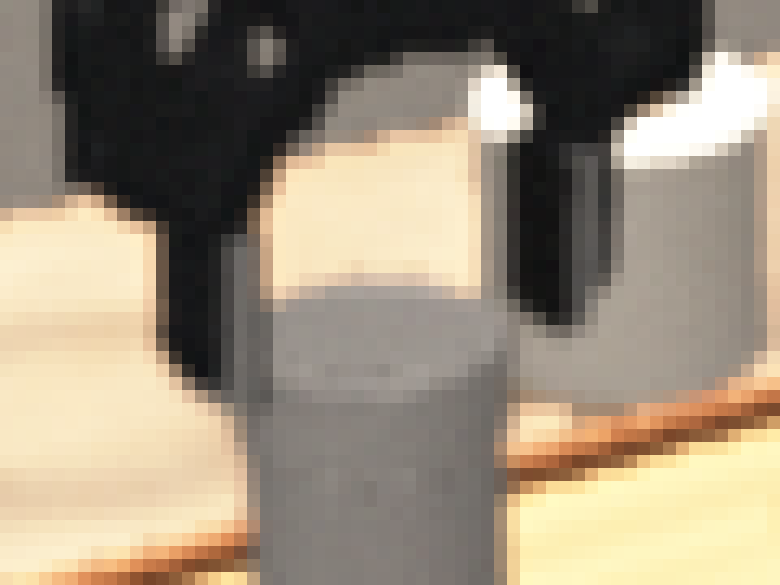

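Both the scene and wrist views put the fingertips about 43 mm short of the reported TCP, level with the lid. I'll lower in small steps and watch the force.

Request:
{"fn": "servo_tool", "kwargs": {
  "series": [
    [0,0,0.5,0],
    [0,0,0.5,0],
    [0,0,0.3,0],
    [0,0,0,0]
  ]
}}

```text
time: 5.8
tcp_pos: [0.5524, 0.0913, 0.0248]
ee_rot: [0.754, -0.656, -0.01, -0.02]
wrist_force: [0.4, 0.2, -0.0]
grip_width: 0.0688
```

```bash
python3 st.py .5525 .092 .01
```

```text
5.8 [0.5524 0.0913 0.0248] [ 0.139 -0.989 -0.041] tilt [ 0.01   0.043 -0.999] F [ 0.43  0.16 -0.05] w 0.0688 dq 0.002 [  0.   -60.92  29.76  -0.37   0.16   0.67]
[-0.    0.    1.48]
```

Request:
{"fn": "servo_tool", "kwargs": {
  "series": [
    [0,0,0.5,0],
    [0,0,0.5,0],
    [0,0,0.2,0],
    [0,0,0,0]
  ]
}}

```text
time: 6.2
tcp_pos: [0.5524, 0.0916, 0.0115]
ee_rot: [0.754, -0.656, -0.01, -0.019]
wrist_force: [0.8, -0.1, 1.1]
grip_width: 0.0687
```

```bash
python3 st.py .5525 .092 .01;python3 wr.py w6;python3 - <<'E'
from station import *
from h import *
c=read_camera("scene"); cv2.imwrite("pics/s6.png",cv2.resize(c["image"][150:240,250:370],None,fx=6,fy=6))
E
```

```text
6.2 [0.5524 0.0916 0.0115] [ 0.139 -0.989 -0.041] tilt [ 0.01   0.043 -0.999] F [ 0.85 -0.12  1.07] w 0.0687 dq 0.003 [  0.   -61.18  29.03  -0.31   0.16   0.63]
[-0.03 -0.02  0.15]
```

View pics/s6.png

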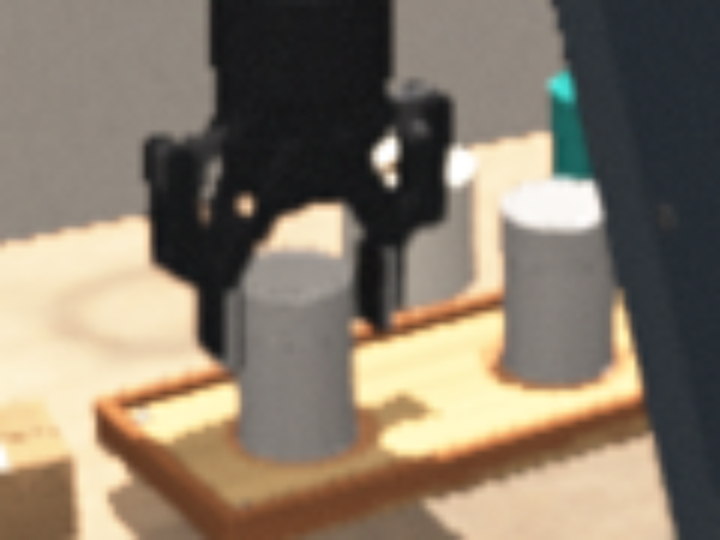

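The pads now straddle the upper half of the tin, so I'm closing.

Request:
{"fn": "servo_tool", "kwargs": {
  "series": [
    [0,0,0,0],
    [0,0,0,0],
    [0,0,0,0],
    [0,0,0,0],
    [0,0,0,0],
    [0,0,0,0]
  ],
  "jaw": 255,
  "grip_force": 50
}}

```text
time: 6.9
tcp_pos: [0.5528, 0.0915, 0.0124]
ee_rot: [0.754, -0.656, -0.01, -0.02]
wrist_force: [-0.2, 0.1, 0.0]
grip_width: 0.051
```

```bash
python3 st.py .5525 .092 .01
```

```text
6.9 [0.5528 0.0915 0.0124] [ 0.139 -0.989 -0.041] tilt [ 0.011  0.043 -0.999] F [-0.21  0.06  0.  ] w 0.051 dq 0.001 [ 2.000e-02 -6.143e+01  2.929e+01 -2.600e-01  2.100e-01  5.700e-01]
[-0.04  0.02  0.24]
```

Request:
{"fn": "servo_tool", "kwargs": {
  "series": [
    [0,0,-0.7,0],
    [0,0,-1,0],
    [0,0,-1,0],
    [0,0,-1,0],
    [0,0,-1,0],
    [0,0,-0.5,0],
    [0,0,0,0],
    [0,0,0,0],
    [0,0,0,0]
  ]
}}

```text
time: 7.8
tcp_pos: [0.5526, 0.0891, 0.0701]
ee_rot: [0.754, -0.657, -0.01, -0.021]
wrist_force: [0.2, -0.1, -1.4]
grip_width: 0.051
```

```bash
python3 st.py .5525 .0915 .0124;python3 - <<'E'
from station import *
from h import *
F=[];J=[]
for i in range(5):
    c=read_camera("scene"); s=sense(); F.append(s["wrist_force"]);J.append(s["joint_efforts"])
print(np.mean(F,0),np.std(F,0),np.mean(J,0))
cv2.imwrite("pics/s7.png",cv2.resize(c["image"][130:240,230:390],None,fx=5,fy=5))
E
```

```text
7.8 [0.5526 0.0891 0.0701] [ 0.137 -0.99  -0.041] tilt [ 0.013  0.043 -0.999] F [ 0.18 -0.14 -1.42] w 0.051 dq 0.003 [-1.000e-02 -6.089e+01  3.241e+01 -1.900e-01  1.800e-01 -0.000e+00]
[0.   0.08 5.77]
[-0.33674027 -0.33789439 -1.18970324] [0.35353014 0.44526585 0.39810023] [-6.77512049e-03 -6.06930470e+01  3.22550011e+01 -2.23510617e-01
  1.82970481e-01  2.57327397e-04]
```

View pics/s7.png

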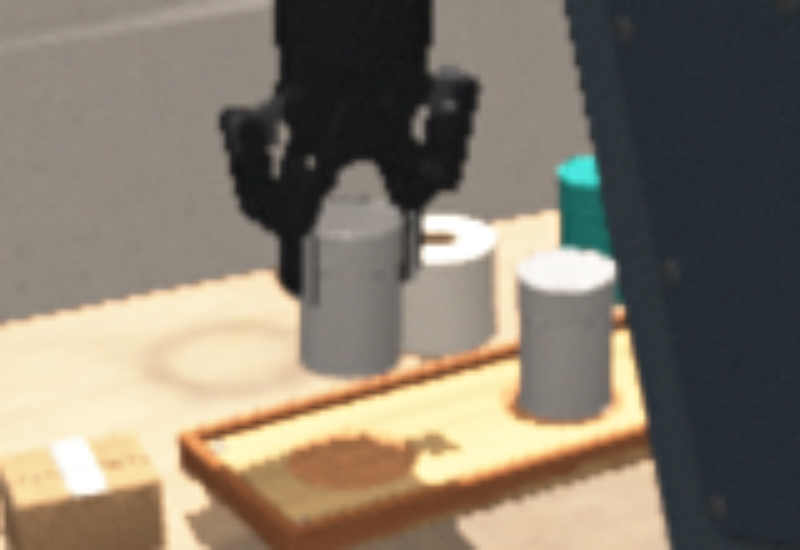

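The left tin is up by about 58 mm and reads about -1.2 N, so it is light. Now putting it back.

Request:
{"fn": "servo_tool", "kwargs": {
  "series": [
    [0,0,0.8,0],
    [0,0.1,1,0],
    [0,0,1,0],
    [0,0,1,0],
    [0,0,0.8,0],
    [0,0,0.3,0],
    [0,0,0,0]
  ]
}}

```text
time: 8.75
tcp_pos: [0.5507, 0.0907, 0.0147]
ee_rot: [0.754, -0.657, -0.011, -0.019]
wrist_force: [-0.2, 0.3, -1.2]
grip_width: 0.0513
```

```bash
python3 st.py .5525 .0915 .0124
```

```text
8.75 [0.5507 0.0907 0.0147] [ 0.138 -0.99  -0.042] tilt [ 0.009  0.043 -0.999] F [-0.2   0.25 -1.18] w 0.0513 dq 0.004 [ 1.000e-02 -6.148e+01  2.947e+01 -3.900e-01  1.800e-01  3.000e-02]
[-0.05 -0.18  0.23]
```

Request:
{"fn": "servo_tool", "kwargs": {
  "series": [
    [0,-0.2,0.15,0],
    [0,0,0.15,0],
    [0,0,0,0],
    [0,0,0,0]
  ]
}}

```text
time: 9.15
tcp_pos: [0.5542, 0.0912, 0.0128]
ee_rot: [0.754, -0.657, -0.01, -0.02]
wrist_force: [-0.6, -0.9, -1.2]
grip_width: 0.051
```

```bash
python3 st.py .5525 .0915 .0124
```

```text
9.15 [0.5542 0.0912 0.0128] [ 0.138 -0.99  -0.042] tilt [ 0.011  0.044 -0.999] F [-0.57 -0.92 -1.17] w 0.051 dq 0.003 [ 1.000e-02 -6.224e+01  2.972e+01 -2.100e-01  1.800e-01  3.000e-02]
[-0.05  0.17  0.04]
```

Request:
{"fn": "servo_tool", "kwargs": {
  "series": [
    [0,0,0.15,0],
    [0,0,0,0],
    [0,0,0,0]
  ]
}}

```text
time: 9.45
tcp_pos: [0.5551, 0.0914, 0.0126]
ee_rot: [0.754, -0.656, -0.009, -0.021]
wrist_force: [-0.3, 0.3, -1.4]
grip_width: 0.0512
```

```bash
python3 st.py .5525 .0915 .0124
```

```text
9.45 [0.5551 0.0914 0.0126] [ 0.138 -0.99  -0.042] tilt [ 0.014  0.044 -0.999] F [-0.28  0.31 -1.39] w 0.0512 dq 0.003 [ 0.000e+00 -6.247e+01  2.979e+01 -1.900e-01  1.800e-01  3.000e-02]
[-0.04  0.26  0.02]
```

Request:
{"fn": "servo_tool", "kwargs": {
  "series": [
    [0,0.2,0.3,0],
    [0,0,0,0],
    [0,0,0,0]
  ]
}}

```text
time: 9.75
tcp_pos: [0.5565, 0.0917, 0.013]
ee_rot: [0.754, -0.656, -0.007, -0.024]
wrist_force: [-0.5, 0.4, -1.5]
grip_width: 0.0514
```

```bash
python3 st.py .5525 .0915 .0124;python3 - <<'E'
from station import *
from h import *
c=read_camera("scene"); 
cv2.imwrite("pics/s8.png",cv2.resize(c["image"][150:240,250:370],None,fx=6,fy=6))
E
```

```text
9.75 [0.5565 0.0917 0.013 ] [ 0.138 -0.989 -0.042] tilt [ 0.021  0.045 -0.999] F [-0.53  0.41 -1.45] w 0.0514 dq 0.004 [ 0.000e+00 -6.252e+01  3.005e+01 -3.100e-01  1.800e-01  3.000e-02]
[-0.03  0.4   0.05]
```

View pics/s8.png

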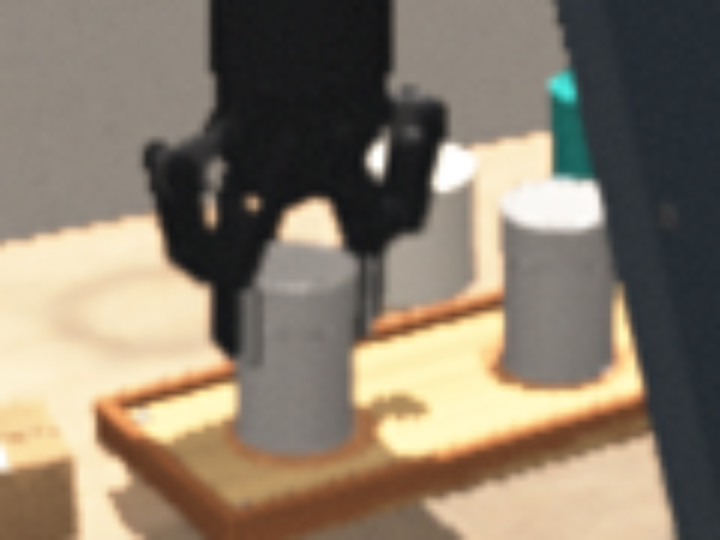

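```bash
python3 -c "
from station import *
s=sense();print(s['q'].round(3),s['ft_torque'].round(2))"
```

```text
[ 0.138  0.404 -0.268  0.872  0.042  3.142] [-0.05  0.01  0.04]
```

Joint 6 sits at its +3.14 limit, which explains the tilt creep and the stuck descent. I'll turn back away from it. The tin is round, so this is harmless.

Request:
{"fn": "servo_tool", "kwargs": {
  "series": [
    [0,0,-0.3,-4],
    [0,0,0,-6],
    [0,0,0,-6],
    [0,0,0,-6],
    [0,0,0,-4],
    [0,0,0,0],
    [0,0,0,0]
  ]
}}

```text
time: 10.5
tcp_pos: [0.5535, 0.0912, 0.0124]
ee_rot: [0.886, -0.463, -0.004, -0.023]
wrist_force: [0.2, -0.6, -2.3]
grip_width: 0.0513
```

```bash
echo 'print("q",s["q"].round(3))' >> st.py; python3 st.py .553 .0915 .0124
```

```text
10.5 [0.5535 0.0912 0.0124] [ 0.571 -0.821 -0.028] tilt [ 0.014  0.044 -0.999] F [ 0.23 -0.55 -2.31] w 0.0513 dq 0.006 [  0.   -62.1   29.69  -0.25   0.19  -0.19]
[-0.06  0.02 -0.  ]
q [ 0.138  0.405 -0.268  0.878  0.042  2.672]
```

Joint 6 is free again. Lowering gently to contact.

Request:
{"fn": "servo_tool", "kwargs": {
  "series": [
    [0,0,0.15,0],
    [0,0,0,0],
    [0,0,0,0]
  ]
}}

```text
time: 10.8
tcp_pos: [0.5543, 0.0916, 0.0123]
ee_rot: [0.885, -0.465, -0.003, -0.024]
wrist_force: [0.1, -0.4, -2.6]
grip_width: 0.0512
```

```bash
 python3 st.py .553 .0915 .0124
```

```text
10.8 [0.5543 0.0916 0.0123] [ 0.567 -0.823 -0.028] tilt [ 0.017  0.045 -0.999] F [ 0.07 -0.36 -2.58] w 0.0512 dq 0.012 [ 0.000e+00 -6.233e+01  2.982e+01 -2.200e-01  1.900e-01 -2.000e-02]
[-0.07  0.11 -0.01]
q [ 0.138  0.405 -0.268  0.875  0.042  2.678]
```

```bash
python3 - <<'E'
from station import *
from h import *
import time
for i in range(4):
    c=read_camera("scene"); s=sense(); print(s["time"],s["wrist_force"].round(2),s["tcp_pos"].round(4),s["ft_torque"].round(2))
z=cv2.resize(c["image"][185:240,270:330],None,fx=8,fy=8,interpolation=cv2.INTER_NEAREST)
cv2.imwrite("pics/s9.png",z)
E
```

```text
10.85 [ 0.09  0.52 -1.37] [0.5543 0.0916 0.0122] [-0.08 -0.06  0.02]
10.9 [ 0.35 -0.57 -0.39] [0.5543 0.0916 0.0122] [ 0.01  0.06 -0.01]
10.95 [-0.29 -0.81  0.48] [0.5543 0.0916 0.0122] [-0.05  0.02 -0.01]
11.0 [-0.05  0.22  0.81] [0.5543 0.0916 0.0122] [-0.08  0.03  0.01]
```

View pics/s9.png

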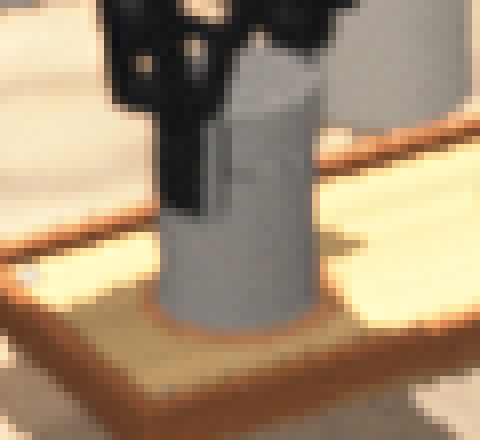

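The tin is standing on the cork and the force has relaxed to about 0, so I'm releasing it.

Request:
{"fn": "servo_tool", "kwargs": {
  "series": [
    [0,0,0,0],
    [0,0,0,0],
    [0,0,0,0],
    [0,0,0,0]
  ],
  "jaw": 40
}}

```text
time: 11.4
tcp_pos: [0.5544, 0.0916, 0.012]
ee_rot: [0.885, -0.465, -0.003, -0.024]
wrist_force: [0.2, 0.6, -0.0]
grip_width: 0.0722
```

```bash
 python3 st.py .5525 .0915 .13; python3 wr.py w10
```

```text
11.4 [0.5544 0.0916 0.012 ] [ 0.567 -0.823 -0.028] tilt [ 0.016  0.045 -0.999] F [ 0.23  0.59 -0.  ] w 0.0722 dq 0.001 [  0.   -61.23  29.17  -0.25   0.17   0.  ]
[ -0.43  -0.3  -11.79]
q [ 0.138  0.405 -0.268  0.875  0.042  2.677]
120.5 71.5 37.8 lid z=.09: [0.5835 0.1803 0.09  ]
326.5 231.5 41.6 lid z=.09: [0.5776 0.1034 0.09  ]
274.5 108.5 29.3 lid z=.09: [0.6002 0.1377 0.09  ]
```

View pics/w10.png

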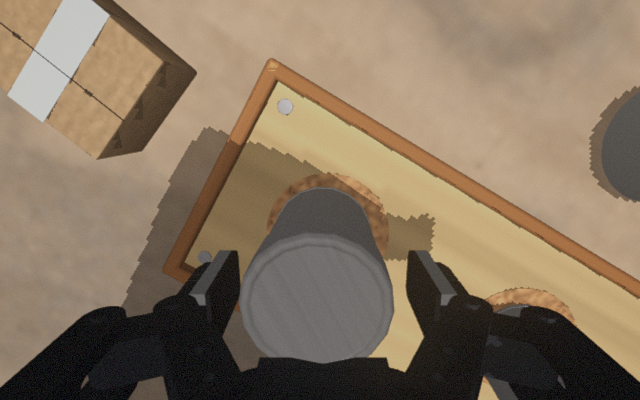

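Request:
{"fn": "servo_tool", "kwargs": {
  "series": [
    [0,0,-1,0],
    [0,0,-1.5,0],
    [0,0,-2,0],
    [0,0,-2,0],
    [0,0,-2,0],
    [0,0,-2,0],
    [0,0,-1,0],
    [0,0,0,0]
  ]
}}

```text
time: 12.25
tcp_pos: [0.5521, 0.086, 0.1355]
ee_rot: [0.885, -0.465, -0.003, -0.024]
wrist_force: [0.4, 0.1, -0.5]
grip_width: 0.0721
```

```bash
 python3 st.py .564 -.042 .13
```

```text
12.25 [0.5521 0.086  0.1355] [ 0.567 -0.823 -0.027] tilt [ 0.017  0.045 -0.999] F [ 0.38  0.12 -0.47] w 0.0721 dq 0.007 [-4.000e-02 -5.872e+01  3.434e+01  3.500e-01  1.700e-01 -1.000e-02]
[ 1.122e+01  6.290e+00 -1.000e-02]
q [ 0.128  0.303 -0.079  1.166  0.043  2.668]
```

Request:
{"fn": "servo_tool", "kwargs": {
  "series": [
    [1,0.5,0,0],
    [2,1.1,0,0],
    [2,1.2,0,0],
    [2,1.2,0,0],
    [2,1.1,0,0],
    [1.2,0.7,0,0],
    [0.5,0.2,0,0],
    [0,0,0,0],
    [0,0,0,0]
  ]
}}

```text
time: 13.15
tcp_pos: [0.5602, -0.0432, 0.1226]
ee_rot: [0.885, -0.465, -0.007, -0.022]
wrist_force: [-0.8, 0.4, 0.0]
grip_width: 0.0719
```

```bash
 python3 st.py .564 -.042 .13; python3 wr.py w11
```

```text
13.15 [ 0.5602 -0.0432  0.1226] [ 0.568 -0.823 -0.033] tilt [ 0.007  0.045 -0.999] F [-0.84  0.37  0.02] w 0.0719 dq 0.004 [-7.000e-01 -5.956e+01  3.331e+01 -5.000e-02  1.300e-01 -4.000e-02]
[ 0.09 -0.41 -0.73]
q [-0.105  0.331 -0.071  1.166  0.046  2.433]
138.5 101.5 41.6 lid z=.09: [0.5533 0.0898 0.09  ]
325.5 208.5 39.3 lid z=.09: [ 0.5631 -0.0422  0.09  ]
432.5 27.5 50.3 lid z=.09: [ 0.6853 -0.0312  0.09  ]
596.5 113.5 40.8 lid z=.09: [ 0.7028 -0.1399  0.09  ]
523.5 116.5 35.5 lid z=.09: [ 0.6775 -0.1062  0.09  ]
174.5 37.5 38.3 lid z=.09: [0.5976 0.0886 0.09  ]
200.5 107.5 32.4 lid z=.09: [0.5719 0.0565 0.09  ]
251.5 143.5 59.4 lid z=.09: [0.5712 0.0194 0.09  ]
```

View pics/w11.png

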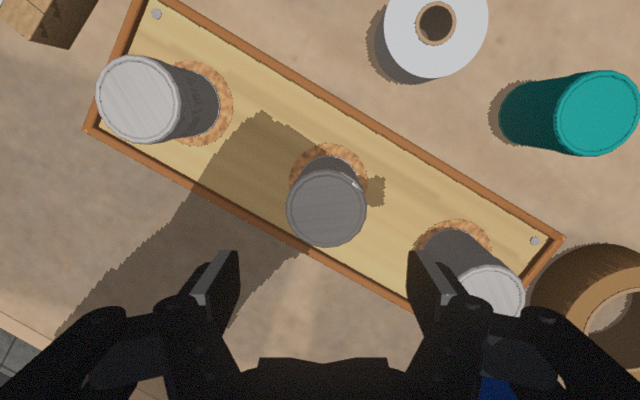

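The left lid at (139,101) stands upright at (0.553, 0.090), and the middle lid at (326,208) is at (0.563, -0.042). Descending on the middle tin.

```bash
 python3 st.py .5635 -.042 .0125
```

```text
13.2 [ 0.5602 -0.043   0.1226] [ 0.568 -0.822 -0.033] tilt [ 0.007  0.045 -0.999] F [-0.23  0.6  -0.17] w 0.0719 dq 0.008 [-4.500e-01 -5.993e+01  3.348e+01 -3.000e-02  1.800e-01 -1.000e-02]
[ 0.47  0.02 11.01]
q [-0.105  0.331 -0.071  1.166  0.046  2.433]
```

Request:
{"fn": "servo_tool", "kwargs": {
  "series": [
    [0.1,-0.3,0,0],
    [0,0,1,0],
    [0,0,1.5,0],
    [0,0,1.5,0],
    [0,0,1.5,0],
    [0,0,1.2,0],
    [0,0,0,0]
  ]
}}

```text
time: 13.9
tcp_pos: [0.5642, -0.0343, 0.0513]
ee_rot: [0.887, -0.462, -0.007, -0.022]
wrist_force: [-1.0, 0.6, -0.2]
grip_width: 0.0718
```

```bash
 python3 st.py .5635 -.042 .0125
```

```text
13.9 [ 0.5642 -0.0343  0.0513] [ 0.573 -0.819 -0.033] tilt [ 0.008  0.046 -0.999] F [-1.01  0.6  -0.21] w 0.0718 dq 0.011 [-1.200e-01 -6.148e+01  3.096e+01 -7.400e-01  1.800e-01  1.000e-02]
[0.72 0.62 3.84]
q [-0.089  0.387 -0.182  0.998  0.047  2.443]
```

Request:
{"fn": "servo_tool", "kwargs": {
  "series": [
    [0.4,0.3,0,0],
    [0.3,0.3,0,0],
    [0,0,0,0],
    [0,0,0,0]
  ]
}}

```text
time: 14.3
tcp_pos: [0.5638, -0.0438, 0.0518]
ee_rot: [0.887, -0.462, -0.007, -0.022]
wrist_force: [0.3, -0.0, -0.4]
grip_width: 0.0719
```

```bash
 python3 st.py .5635 -.042 .0125
```

```text
14.3 [ 0.5638 -0.0438  0.0518] [ 0.574 -0.818 -0.032] tilt [ 0.009  0.046 -0.999] F [ 0.34 -0.04 -0.38] w 0.0719 dq 0.006 [-0.000e+00 -6.136e+01  3.083e+01 -4.000e-02  1.800e-01 -2.000e-02]
[-0.04  0.06  3.93]
q [-0.106  0.386 -0.181  0.999  0.047  2.425]
```

Request:
{"fn": "servo_tool", "kwargs": {
  "series": [
    [0,0,0.8,0],
    [0,0,0.8,0],
    [0,0,0.8,0],
    [0,0,0.8,0],
    [0,0,0.5,0],
    [0,0,0,0],
    [0,0,0,0]
  ]
}}

```text
time: 15.0
tcp_pos: [0.5641, -0.0419, 0.0113]
ee_rot: [0.887, -0.462, -0.007, -0.022]
wrist_force: [-0.3, -0.8, -0.3]
grip_width: 0.0718
```

```bash
 python3 st.py .5635 -.042 .0125; python3 wr.py w12
```

```text
15.0 [ 0.5641 -0.0419  0.0113] [ 0.574 -0.818 -0.032] tilt [ 0.009  0.046 -0.999] F [-0.28 -0.78 -0.29] w 0.0718 dq 0.006 [ 1.000e-02 -6.222e+01  2.888e+01 -8.000e-02  1.800e-01  0.000e+00]
[-0.03  0.05 -0.12]
q [-0.102  0.424 -0.238  0.904  0.047  2.428]
92.5 105.5 54.9 lid z=.09: [0.5798 0.0492 0.09  ]
633.5 129.5 45.3 lid z=.09: [ 0.6645 -0.0835  0.09  ]
333.5 227.5 32.9 lid z=.09: [ 0.5903 -0.0308  0.09  ]
```

View pics/w12.png

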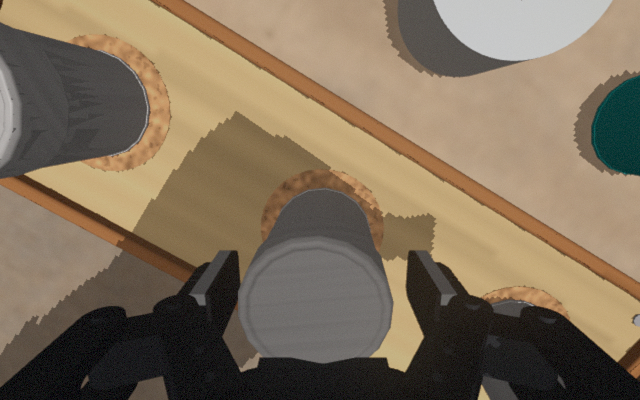

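The middle tin is centred between the pads, with its lid at (315,300). Closing.

Request:
{"fn": "servo_tool", "kwargs": {
  "series": [
    [0,0,0,0],
    [0,0,0,0],
    [0,0,0,0],
    [0,0,0,0],
    [0,0,0,0],
    [0,0,0,0]
  ],
  "jaw": 255,
  "grip_force": 60
}}

```text
time: 15.65
tcp_pos: [0.5643, -0.0418, 0.0121]
ee_rot: [0.887, -0.462, -0.006, -0.023]
wrist_force: [-0.3, 0.3, -1.3]
grip_width: 0.0512
```

```bash
 python3 st.py .5635 -.042 .0125
```

```text
15.65 [ 0.5643 -0.0418  0.0121] [ 0.574 -0.818 -0.032] tilt [ 0.01   0.046 -0.999] F [-0.3   0.32 -1.34] w 0.0512 dq 0.001 [ -0.21 -63.41  29.83  -0.14   0.13   0.  ]
[-0.03  0.07 -0.04]
q [-0.102  0.423 -0.238  0.905  0.047  2.428]
```

Request:
{"fn": "servo_tool", "kwargs": {
  "series": [
    [0,0,-0.7,0],
    [0,0,-1,0],
    [0,0,-1,0],
    [0,0,-1,0],
    [0,0,-1,0],
    [0,0,-0.5,0],
    [0,0,0,0],
    [0,0,0,0],
    [0,0,0,0]
  ]
}}

```text
time: 16.55
tcp_pos: [0.5634, -0.0447, 0.0691]
ee_rot: [0.887, -0.462, -0.006, -0.022]
wrist_force: [-0.8, 0.3, -4.1]
grip_width: 0.0505
```

```bash
cat > fw.py <<'E'
from station import *
from h import *
import sys
F=[];J=[]
for i in range(14):
    c=read_camera("scene"); s=sense(); F.append(s["wrist_force"]);J.append(s["joint_efforts"])
print(np.mean(F[4:],0).round(2),np.std(F,0).round(2),np.mean(J[4:],0).round(2))
cv2.imwrite("pics/"+sys.argv[1]+".png",c["image"])
E
python3 st.py .5635 -.042 .0125; python3 fw.py s12
```

```text
16.55 [ 0.5634 -0.0447  0.0691] [ 0.574 -0.818 -0.032] tilt [ 0.01   0.046 -0.999] F [-0.77  0.34 -4.11] w 0.0505 dq 0.005 [-2.000e-02 -6.411e+01  3.348e+01 -4.000e-02  2.500e-01 -0.000e+00]
[-0.04  0.04  5.66]
q [-0.107  0.371 -0.156  1.039  0.046  2.424]
[-0.31 -0.08 -4.6 ] [0.47 0.68 0.58] [ 0.000e+00 -6.371e+01  3.325e+01 -6.000e-02  2.500e-01  0.000e+00]
```

View pics/s12.png

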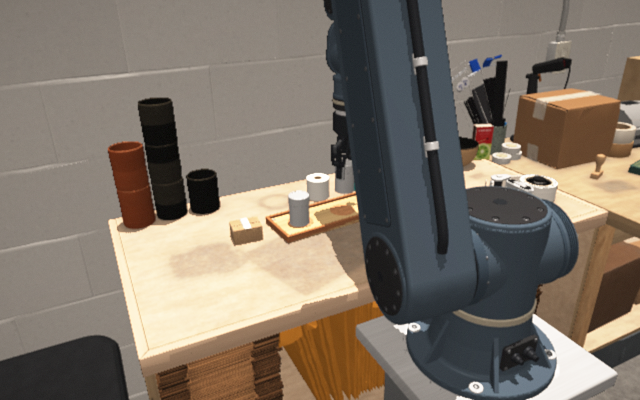

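The middle tin reads about 4.6 N against 1.2 N for the left, so it is probably the heaviest. The scene view shows it lifted at (345,180), with the left tin standing at (298,208). Putting it back.

Request:
{"fn": "servo_tool", "kwargs": {
  "series": [
    [0,0,0.8,0],
    [0,0,1,0],
    [0,0,1,0],
    [0,0,1,0],
    [0,0,0.8,0],
    [0,0,0.4,0],
    [0,0,0,0]
  ]
}}

```text
time: 17.95
tcp_pos: [0.5631, -0.0421, 0.0135]
ee_rot: [0.887, -0.462, -0.007, -0.022]
wrist_force: [0.7, 0.1, -4.4]
grip_width: 0.051
```

```bash
 python3 st.py .5643 -.0418 .0120
```

```text
17.95 [ 0.5631 -0.0421  0.0135] [ 0.574 -0.818 -0.033] tilt [ 0.008  0.046 -0.999] F [ 0.66  0.09 -4.41] w 0.051 dq 0.001 [ 2.000e-02 -6.479e+01  3.066e+01 -3.300e-01  2.500e-01  1.000e-02]
[ 0.05 -0.11  0.15]
q [-0.103  0.421 -0.236  0.91   0.046  2.428]
```

Request:
{"fn": "servo_tool", "kwargs": {
  "series": [
    [0,-0.1,0.15,0],
    [0,0,0.1,0],
    [0,0,0,0],
    [0,0,0,0]
  ]
}}

```text
time: 18.35
tcp_pos: [0.565, -0.0414, 0.013]
ee_rot: [0.887, -0.462, -0.006, -0.023]
wrist_force: [0.5, -0.2, -4.5]
grip_width: 0.0504
```

```bash
 python3 fw.py s13; python3 st.py .5643 -.0418 .0120
```

```text
[ 0.02  0.28 -4.64] [0.39 0.31 0.47] [ 0.000e+00 -6.529e+01  3.080e+01 -6.000e-02  2.500e-01 -0.000e+00]
19.05 [ 0.5646 -0.0414  0.0126] [ 0.574 -0.819 -0.032] tilt [ 0.009  0.046 -0.999] F [-0.03  0.99 -4.93] w 0.0505 dq 0.001 [ 0.000e+00 -6.525e+01  3.078e+01 -6.000e-02  2.500e-01 -0.000e+00]
[0.02 0.05 0.05]
q [-0.101  0.423 -0.236  0.907  0.046  2.43 ]
```

Request:
{"fn": "servo_tool", "kwargs": {
  "series": [
    [0,0,0.2,0],
    [0,0,0,0],
    [0,0,0,0]
  ]
}}

```text
time: 19.35
tcp_pos: [0.5654, -0.0412, 0.0125]
ee_rot: [0.887, -0.462, -0.005, -0.023]
wrist_force: [-0.8, -0.3, -3.9]
grip_width: 0.0508
```

```bash
 python3 fw.py s14; python3 st.py .5643 -.0418 .0120
```

```text
[ 0.19 -0.03 -4.32] [0.53 0.49 0.43] [ -0.   -65.22  30.77  -0.09   0.25  -0.  ]
20.05 [ 0.5652 -0.0412  0.0124] [ 0.574 -0.819 -0.031] tilt [ 0.011  0.046 -0.999] F [ 0.93 -0.78 -3.88] w 0.0506 dq 0.001 [ -0.   -65.22  30.79  -0.09   0.25  -0.  ]
[-0.    0.11  0.03]
q [-0.101  0.423 -0.237  0.904  0.047  2.43 ]
```

Request:
{"fn": "servo_tool", "kwargs": {
  "series": [
    [0,0,0.4,0],
    [0,0,0,0],
    [0,0,0,0]
  ]
}}

```text
time: 20.35
tcp_pos: [0.5673, -0.0405, 0.0131]
ee_rot: [0.887, -0.461, -0.003, -0.025]
wrist_force: [0.4, 0.5, -4.7]
grip_width: 0.0511
```

```bash
 python3 fw.py s15; python3 st.py .5643 -.0418 .0120
```

```text
[-0.14  0.21 -4.75] [0.59 0.49 0.34] [  0.   -65.25  30.84  -0.15   0.26  -0.  ]
21.05 [ 0.567  -0.0405  0.0125] [ 0.574 -0.818 -0.029] tilt [ 0.016  0.047 -0.999] F [ 0.51  0.32 -5.04] w 0.0511 dq 0.001 [ -0.   -65.16  30.84  -0.16   0.26  -0.  ]
[-0.05  0.29  0.04]
q [-0.1    0.422 -0.239  0.899  0.048  2.431]
```

The z reading bounces at about 12.5 mm, so the tin's base is at the floor within under 1 mm. Releasing.

Request:
{"fn": "servo_tool", "kwargs": {
  "series": [
    [0,0,0,0],
    [0,0,0,0],
    [0,0,0,0],
    [0,0,0,0],
    [0,0,0,0]
  ],
  "jaw": 40
}}

```text
time: 21.55
tcp_pos: [0.5689, -0.0406, 0.0143]
ee_rot: [0.887, -0.461, -0.002, -0.025]
wrist_force: [-0.2, -0.6, 0.1]
grip_width: 0.072
```

```bash
 python3 st.py .5635 -.042 .0120; python3 wr.py w16
```

```text
21.55 [ 0.5689 -0.0406  0.0143] [ 0.574 -0.818 -0.026] tilt [ 0.021  0.046 -0.999] F [-0.17 -0.63  0.1 ] w 0.072 dq 0.002 [  0.   -62.58  29.46  -0.18   0.19   0.  ]
[-0.19  0.53  0.22]
q [-0.1    0.42  -0.236  0.899  0.048  2.43 ]
114.5 121.5 56.9 lid z=.09: [0.5821 0.0446 0.09  ]
622.5 141.5 58.3 lid z=.09: [ 0.6659 -0.0852  0.09  ]
319.5 237.5 45.7 lid z=.09: [ 0.5879 -0.0284  0.09  ]
```

View pics/w16.png

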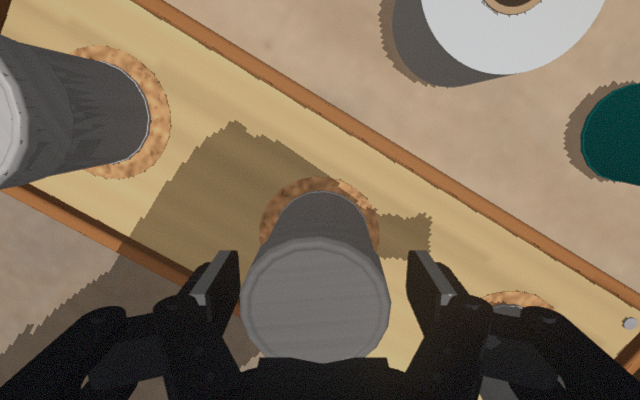

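The middle tin stands on its cork, released. Rising.

Request:
{"fn": "servo_tool", "kwargs": {
  "series": [
    [0,0,-1,0],
    [0,0,-1.5,0],
    [0,0,-2,0],
    [0,0,-2,0],
    [0,0,-2,0],
    [0,0,-2,0],
    [0,0,-1,0],
    [0,0,0,0]
  ]
}}

```text
time: 22.4
tcp_pos: [0.5661, -0.0463, 0.1378]
ee_rot: [0.887, -0.461, -0.001, -0.026]
wrist_force: [-0.0, 0.6, -1.7]
grip_width: 0.0716
```

```bash
 python3 st.py .574 -.168 .13
```

```text
22.4 [ 0.5661 -0.0463  0.1378] [ 0.574 -0.818 -0.025] tilt [ 0.022  0.046 -0.999] F [-0.    0.55 -1.67] w 0.0716 dq 0.007 [-4.000e-02 -6.028e+01  3.443e+01  4.200e-01  1.900e-01 -1.000e-02]
[10.44  6.36  0.23]
q [-0.111  0.322 -0.045  1.187  0.048  2.42 ]
```

Request:
{"fn": "servo_tool", "kwargs": {
  "series": [
    [1,0.5,0,0],
    [2,1.1,0,0],
    [2,1.2,0,0],
    [2,1.2,0,0],
    [1.8,1.2,0,0],
    [0.9,0.7,0,0],
    [0.4,0.2,0,0],
    [0,0,0,0],
    [0,0,0,0]
  ]
}}

```text
time: 23.3
tcp_pos: [0.5712, -0.1701, 0.1246]
ee_rot: [0.887, -0.461, -0.006, -0.024]
wrist_force: [0.1, -0.3, 0.1]
grip_width: 0.0718
```

```bash
 python3 st.py .574 -.168 .1; python3 wr.py w17
```

```text
23.3 [ 0.5712 -0.1701  0.1246] [ 0.575 -0.818 -0.033] tilt [ 0.012  0.049 -0.999] F [ 0.11 -0.3   0.06] w 0.0718 dq 0.006 [-6.900e-01 -6.438e+01  3.370e+01  1.000e-02  1.500e-01 -3.000e-02]
[ 0.08 -0.26  2.47]
q [-0.318  0.392  0.027  1.21   0.05   2.211]
142.5 107.5 41.8 lid z=.09: [ 0.5608 -0.0396  0.09  ]
324.5 209.5 39.4 lid z=.09: [ 0.5728 -0.169   0.09  ]
423.5 12.5 39.6 lid z=.09: [ 0.7003 -0.148   0.09  ]
56.5 28.5 37.4 lid z=.09: [0.5713 0.0241 0.09  ]
383.5 177.5 32.9 lid z=.09: [ 0.6118 -0.1874  0.09  ]
202.5 105.5 30.0 lid z=.09: [ 0.5834 -0.0698  0.09  ]
456.5 209.5 23.5 lid z=.09: [ 0.6223 -0.2383  0.09  ]
182.5 233.5 41.1 lid z=.09: [ 0.5033 -0.1007  0.09  ]
```

View pics/w17.png

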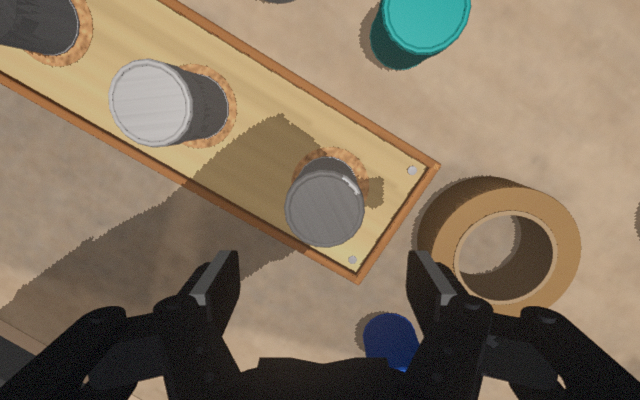

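The middle tin is upright at (142,107). The right lid at (325,209) is at (0.573, -0.169), plain metal and on the tray. Descending.

Request:
{"fn": "servo_tool", "kwargs": {
  "series": [
    [0,0,1,0],
    [0.1,0.1,1.5,0],
    [0.2,0.1,1.5,0],
    [0.2,0.1,1.5,0],
    [0,0,1.2,0],
    [0,0,0,0],
    [0,0,0,0]
  ]
}}

```text
time: 24.05
tcp_pos: [0.5726, -0.1672, 0.0533]
ee_rot: [0.889, -0.458, -0.006, -0.025]
wrist_force: [0.8, -0.3, -0.1]
grip_width: 0.0718
```

```bash
 python3 st.py .573 -.1685 .0125
```

```text
24.05 [ 0.5726 -0.1672  0.0533] [ 0.581 -0.814 -0.033] tilt [ 0.012  0.049 -0.999] F [ 0.78 -0.29 -0.08] w 0.0718 dq 0.018 [-8.000e-02 -6.505e+01  3.081e+01 -2.000e-02  2.000e-01  0.000e+00]
[0.27 0.2  4.06]
q [-0.313  0.439 -0.09   1.045  0.051  2.209]
```

Request:
{"fn": "servo_tool", "kwargs": {
  "series": [
    [0.2,0.2,0.6,0],
    [0,0,0.8,0],
    [0,0,0.8,0],
    [0,0,0.8,0],
    [0,0,0.7,0],
    [0,0,0,0],
    [0,0,0,0]
  ]
}}

```text
time: 24.75
tcp_pos: [0.5733, -0.1679, 0.014]
ee_rot: [0.889, -0.458, -0.005, -0.025]
wrist_force: [0.6, 0.3, 1.2]
grip_width: 0.072
```

```bash
 python3 st.py .573 -.1685 .0125; python3 wr.py w18
```

```text
24.75 [ 0.5733 -0.1679  0.014 ] [ 0.581 -0.813 -0.032] tilt [ 0.014  0.049 -0.999] F [0.64 0.29 1.19] w 0.072 dq 0.01 [ 1.000e-02 -6.648e+01  2.960e+01 -1.000e-02  2.000e-01  0.000e+00]
[0.03 0.07 0.14]
q [-0.314  0.473 -0.145  0.955  0.051  2.208]
109.5 107.5 56.1 lid z=.09: [ 0.5892 -0.0797  0.09  ]
427.5 218.5 57.2 lid z=.09: [ 0.6184 -0.1798  0.09  ]
443.5 2.5 48.9 lid z=.09: [ 0.6691 -0.1435  0.09  ]
```

View pics/w18.png

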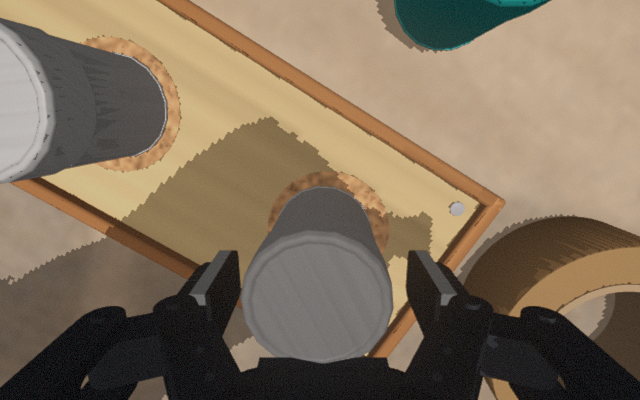

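The right tin is centred, with its lid at (318,297) and the fingers clear of the tape roll. Closing and lifting.

Request:
{"fn": "servo_tool", "kwargs": {
  "series": [
    [0,0,0,0],
    [0,0,0,0],
    [0,0,0,0],
    [0,0,0,0],
    [0,0,0,0],
    [0,0,0,0]
  ],
  "jaw": 255,
  "grip_force": 60
}}

```text
time: 25.4
tcp_pos: [0.5735, -0.1681, 0.0148]
ee_rot: [0.889, -0.458, -0.005, -0.025]
wrist_force: [-0.5, 0.4, -1.1]
grip_width: 0.0506
```

```bash
 python3 st.py .573 -.1685 .0125
```

```text
25.4 [ 0.5735 -0.1681  0.0148] [ 0.581 -0.813 -0.031] tilt [ 0.015  0.049 -0.999] F [-0.48  0.41 -1.14] w 0.0506 dq 0.001 [-5.000e-02 -6.786e+01  3.045e+01  7.000e-02  2.000e-01  0.000e+00]
[0.01 0.08 0.23]
q [-0.314  0.472 -0.145  0.955  0.051  2.208]
```

Request:
{"fn": "servo_tool", "kwargs": {
  "series": [
    [0,0,-0.7,0],
    [0,0,-1,0],
    [0,0,-1,0],
    [0,0,-1,0],
    [0,0,-1,0],
    [0,0,-0.5,0],
    [0,0,0,0],
    [0,0,0,0],
    [0,0,0,0]
  ]
}}

```text
time: 26.3
tcp_pos: [0.5732, -0.1711, 0.0727]
ee_rot: [0.889, -0.458, -0.004, -0.025]
wrist_force: [-0.2, -0.3, -2.0]
grip_width: 0.0507
```

```bash
 python3 st.py .573 -.1685 .0135; python3 fw.py s19; python3 wr.py w19
```

```text
26.3 [ 0.5732 -0.1711  0.0727] [ 0.581 -0.813 -0.029] tilt [ 0.017  0.048 -0.999] F [-0.16 -0.32 -2.03] w 0.0507 dq 0.006 [-2.000e-02 -6.739e+01  3.325e+01  2.000e-02  2.400e-01 -0.000e+00]
[-0.05  0.11  5.92]
q [-0.319  0.424 -0.061  1.085  0.051  2.203]
[ 0.09  0.12 -2.39] [0.42 0.38 0.68] [ 0.000e+00 -6.697e+01  3.300e+01 -1.000e-02  2.400e-01 -0.000e+00]
85.5 106.5 56.1 lid z=.09: [ 0.5621 -0.0419  0.09  ]
158.5 109.5 42.7 lid z=.09: [ 0.5812 -0.0711  0.09  ]
390.5 191.5 49.4 lid z=.09: [ 0.6137 -0.1837  0.09  ]
443.5 3.5 36.4 lid z=.09: [ 0.6923 -0.1509  0.09  ]
```

View pics/w19.png

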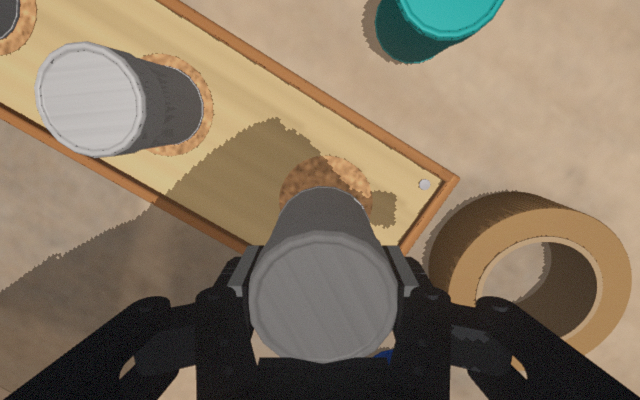

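Right is 2.4 N, middle 4.6 N and left about 1.2 N, so the middle tin is the heaviest. Putting the right tin back.

Request:
{"fn": "servo_tool", "kwargs": {
  "series": [
    [0,0,0.8,0],
    [0,0.1,1,0],
    [0,0,1,0],
    [0,0,1,0],
    [0,0,0.8,0],
    [0,0,0.5,0],
    [0,0,0,0]
  ]
}}

```text
time: 27.75
tcp_pos: [0.5724, -0.1687, 0.0159]
ee_rot: [0.889, -0.458, -0.005, -0.025]
wrist_force: [-0.7, 0.1, -2.0]
grip_width: 0.051
```

```bash
 python3 fw.py s20; python3 st.py .5735 -.168 .0145
```

```text
[-0.01  0.15 -2.34] [0.4  0.59 0.62] [ 0.000e+00 -6.806e+01  3.087e+01 -1.000e-02  2.400e-01 -0.000e+00]
28.45 [ 0.573  -0.169   0.0171] [ 0.581 -0.813 -0.03 ] tilt [ 0.016  0.048 -0.999] F [-0.31  0.29 -2.32] w 0.0512 dq 0.002 [-0.000e+00 -6.817e+01  3.089e+01 -1.000e-02  2.400e-01 -0.000e+00]
[-0.05 -0.09  0.27]
q [-0.316  0.468 -0.144  0.958  0.051  2.206]
```

Request:
{"fn": "servo_tool", "kwargs": {
  "series": [
    [0,0,0.3,0],
    [0,0,0.1,0],
    [0,0,0,0]
  ]
}}

```text
time: 28.75
tcp_pos: [0.5737, -0.1689, 0.0149]
ee_rot: [0.889, -0.458, -0.003, -0.025]
wrist_force: [0.5, 1.3, -2.8]
grip_width: 0.0504
```

```bash
 python3 fw.py s21; python3 st.py .5735 -.168 .0145
```

```text
[-0.4   0.51  3.38] [0.37 0.45 1.43] [ -0.22 -64.95  29.34  -0.29   0.11  -0.  ]
29.45 [ 0.5738 -0.1689  0.0146] [ 0.581 -0.813 -0.028] tilt [ 0.018  0.048 -0.999] F [-0.13  0.2   3.68] w 0.051 dq 0.001 [ -0.27 -64.6   29.08  -0.23   0.08   0.  ]
[-0.09 -0.03  0.01]
q [-0.316  0.47  -0.148  0.95   0.051  2.206]
```

The force went from -2.3 to +3.4 N, so the tin is firmly seated. Releasing.

Request:
{"fn": "servo_tool", "kwargs": {
  "series": [
    [0,0,0,0],
    [0,0,0,0],
    [0,0,0,0],
    [0,0,0,0],
    [0,0,0,0]
  ],
  "jaw": 40
}}

```text
time: 29.95
tcp_pos: [0.5731, -0.1689, 0.0135]
ee_rot: [0.889, -0.458, -0.004, -0.025]
wrist_force: [-0.5, -0.9, 0.2]
grip_width: 0.072
```

```bash
 python3 st.py .573 -.1685 .0120; python3 wr.py w22
```

```text
29.95 [ 0.5731 -0.1689  0.0135] [ 0.581 -0.813 -0.029] tilt [ 0.017  0.048 -0.999] F [-0.47 -0.91  0.2 ] w 0.072 dq 0.002 [ 0.000e+00 -6.687e+01  2.996e+01 -1.000e-02  2.000e-01 -0.000e+00]
[-0.03 -0.    0.15]
q [-0.316  0.471 -0.149  0.949  0.051  2.206]
122.5 112.5 57.2 lid z=.09: [ 0.59   -0.0848  0.09  ]
416.5 212.5 58.3 lid z=.09: [ 0.6175 -0.1765  0.09  ]
320.5 223.5 44.9 lid z=.09: [ 0.5966 -0.1539  0.09  ]
```

View pics/w22.png

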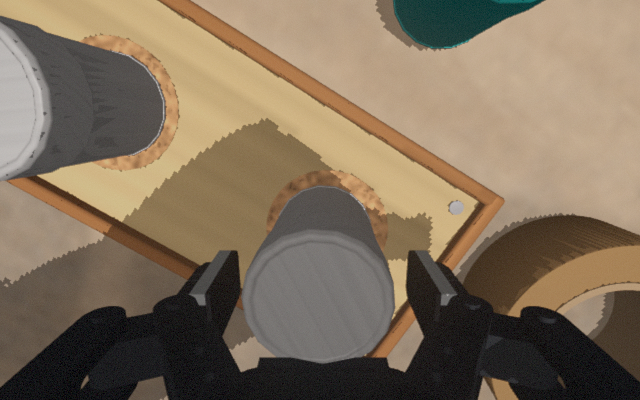

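The right tin stands upright on its cork, free between the open pads.

Request:
{"fn": "servo_tool", "kwargs": {
  "series": [
    [0,0,-1,0],
    [0,0,-1.5,0],
    [0,0,-2,0],
    [0,0,-2,0],
    [0,0,-2,0],
    [0,0,-2,0],
    [0,0,-1,0],
    [0,0,0,0]
  ]
}}

```text
time: 30.8
tcp_pos: [0.5709, -0.1747, 0.1369]
ee_rot: [0.889, -0.458, -0.003, -0.025]
wrist_force: [-0.5, 0.3, 0.3]
grip_width: 0.0721
```

```bash
 python3 st.py .5625 -.042 .13
```

```text
30.8 [ 0.5709 -0.1747  0.1369] [ 0.581 -0.813 -0.028] tilt [ 0.018  0.047 -0.999] F [-0.46  0.34  0.29] w 0.0721 dq 0.009 [-5.000e-02 -6.502e+01  3.454e+01  5.900e-01  2.000e-01 -1.000e-02]
[-11.26  -6.98   1.31]
q [-0.326  0.383  0.045  1.232  0.051  2.196]
```

Request:
{"fn": "servo_tool", "kwargs": {
  "series": [
    [-1,-0.6,0,0],
    [-2,-1.2,0,0],
    [-2,-1.2,0,0],
    [-2,-1.2,0,0],
    [-2,-1.2,0,0],
    [-1.2,-0.8,0,0],
    [-0.5,-0.3,0,0],
    [0,0,0,0],
    [0,0,0,0]
  ]
}}

```text
time: 31.7
tcp_pos: [0.5568, -0.0414, 0.136]
ee_rot: [0.889, -0.458, -0.008, -0.024]
wrist_force: [-0.9, 0.1, 0.1]
grip_width: 0.0718
```

```bash
 python3 st.py .5625 -.042 .1; python3 wr.py w23
```

```text
31.7 [ 0.5568 -0.0414  0.136 ] [ 0.581 -0.813 -0.036] tilt [ 0.007  0.05  -0.999] F [-0.89  0.12  0.14] w 0.0718 dq 0.005 [ 6.90e-01 -5.92e+01  3.35e+01  1.00e-02  2.50e-01  4.00e-02]
[ 0.51 -0.31  3.6 ]
q [-0.105  0.318 -0.056  1.195  0.05   2.417]
153.5 98.5 42.9 lid z=.09: [0.551 0.091 0.09 ]
435.5 32.5 46.8 lid z=.09: [ 0.685  -0.0316  0.09  ]
591.5 118.5 42.1 lid z=.09: [ 0.7024 -0.1431  0.09  ]
324.5 192.5 45.0 lid z=.09: [ 0.5652 -0.0349  0.09  ]
489.5 242.5 56.1 lid z=.09: [ 0.6034 -0.1481  0.09  ]
522.5 118.5 36.0 lid z=.09: [ 0.6778 -0.1085  0.09  ]
199.5 45.5 34.9 lid z=.09: [0.5958 0.0825 0.09  ]
213.5 112.5 26.6 lid z=.09: [0.5662 0.0545 0.09  ]
```

View pics/w23.png

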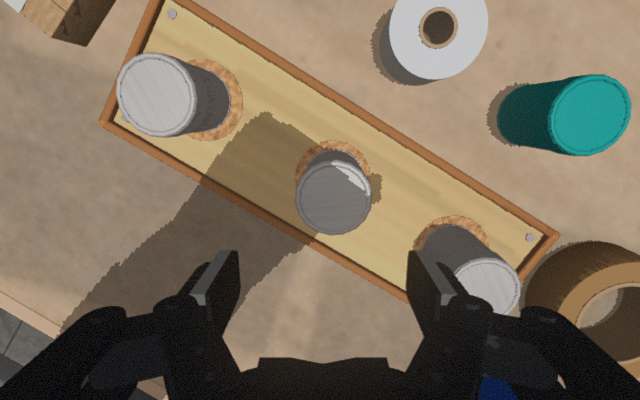

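All three tins are upright: left lid (157,94), middle (334,197), right (485,290). Re-measuring the middle lid.

```bash
python3 - <<'E'
from station import *
from h import *
s=sense(); c=read_camera("wrist")
M=np.array(c["mount"]); Rt=R.from_quat(s["ee_rot"]).as_matrix()
cw={"mtx":c["mtx"],"origin":Rt@M[:3,3]+s["tcp_pos"],"orientation":R.from_matrix(Rt@M[:3,:3]).as_quat()}
p=ray(cw,334,197,.09);print(p, ray(cw,157,94,.09),ray(cw,485,289,.09)); print(toolshift(s,[p[0],p[1],.1]),toolshift(s,[p[0],p[1],.0125]))
E
```

```text
[ 0.56641285 -0.04215215  0.09      ] [0.55480227 0.09033072 0.09      ] [ 0.57495368 -0.16955034  0.09      ]
[ 0.73645085 -0.62973768  3.59644873] [ 1.05246721 -0.32461278 12.33541506]
```

Request:
{"fn": "servo_tool", "kwargs": {
  "series": [
    [0.3,-0.2,0.5,0],
    [0.3,-0.1,1.5,0],
    [0.3,0,1.5,0],
    [0.3,0,1.5,0],
    [0.3,0,1.5,0],
    [0.2,0,1.5,0],
    [0,0,0.5,0],
    [0,0,0,0],
    [0,0,0,0]
  ]
}}

```text
time: 32.7
tcp_pos: [0.5727, -0.0562, 0.0458]
ee_rot: [0.887, -0.462, -0.007, -0.024]
wrist_force: [0.0, -1.5, 0.6]
grip_width: 0.0721
```

```bash
 python3 st.py .5655 -.042 .0125
```

```text
32.7 [ 0.5727 -0.0562  0.0458] [ 0.574 -0.818 -0.034] tilt [ 0.01   0.049 -0.999] F [ 0.04 -1.48  0.56] w 0.0721 dq 0.005 [-5.000e-02 -6.232e+01  3.043e+01 -1.200e-01  1.900e-01 -0.000e+00]
[-1.47 -0.1   3.39]
q [-0.127  0.407 -0.164  0.996  0.049  2.404]
```

This overshot sideways by 15 mm, close to the lid. I'll back up before correcting.

Request:
{"fn": "servo_tool", "kwargs": {
  "series": [
    [0,0,-1,0],
    [0,0,-1,0],
    [-0.5,0,0,0],
    [-0.5,0,0,0],
    [-0.3,0,0,0],
    [0,0,0,0],
    [0,0,0,0]
  ]
}}

```text
time: 33.4
tcp_pos: [0.5659, -0.0456, 0.0715]
ee_rot: [0.887, -0.461, -0.004, -0.025]
wrist_force: [-0.4, -0.8, 0.1]
grip_width: 0.0719
```

```bash
 python3 st.py .5655 -.042 .0125; python3 wr.py w24
```

```text
33.4 [ 0.5659 -0.0456  0.0715] [ 0.574 -0.818 -0.031] tilt [ 0.015  0.048 -0.999] F [-0.37 -0.76  0.15] w 0.0719 dq 0.008 [ 7.000e-02 -6.140e+01  3.175e+01 -8.000e-02  2.000e-01  1.000e-02]
[-0.14  0.07  5.91]
q [-0.11   0.37  -0.152  1.04   0.049  2.42 ]
69.5 103.5 53.9 lid z=.09: [0.5532 0.0899 0.09  ]
317.5 236.5 49.4 lid z=.09: [ 0.5668 -0.0424  0.09  ]
448.5 17.5 59.4 lid z=.09: [ 0.6814 -0.0314  0.09  ]
146.5 111.5 58.3 lid z=.09: [0.571  0.0581 0.09  ]
566.5 127.5 43.8 lid z=.09: [ 0.6764 -0.1049  0.09  ]
129.5 21.5 50.5 lid z=.09: [0.6009 0.0826 0.09  ]
```

View pics/w24.png

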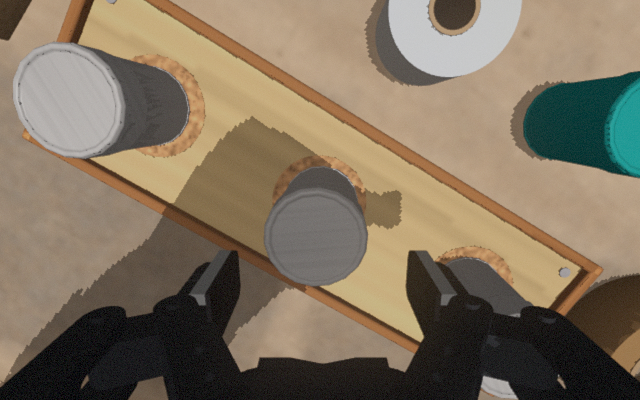

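The middle tin is undisturbed at (0.5665, -0.042), lid (317,237). The tool is now centred, so I'll descend straight.

Request:
{"fn": "servo_tool", "kwargs": {
  "series": [
    [0,0,0.5,0],
    [0,0,0.8,0],
    [0,0,0.8,0],
    [0,0,0.5,0],
    [0,0,0,0],
    [0,0,0,0]
  ]
}}

```text
time: 34.05
tcp_pos: [0.5655, -0.0444, 0.0414]
ee_rot: [0.887, -0.462, -0.006, -0.024]
wrist_force: [-0.2, 1.0, -0.5]
grip_width: 0.0717
```

```bash
 python3 st.py .5665 -.042 .0125
```

```text
34.05 [ 0.5655 -0.0444  0.0414] [ 0.574 -0.818 -0.033] tilt [ 0.012  0.048 -0.999] F [-0.17  0.99 -0.49] w 0.0717 dq 0.009 [ 1.000e-02 -6.154e+01  3.025e+01 -1.100e-01  1.900e-01  0.000e+00]
[-0.04 -0.11  2.9 ]
q [-0.108  0.396 -0.195  0.973  0.049  2.423]
```

Request:
{"fn": "servo_tool", "kwargs": {
  "series": [
    [0,-0.1,0.6,0],
    [0,0,0.8,0],
    [0,0,0.8,0],
    [0,0,0.5,0],
    [0,0,0,0],
    [0,0,0,0]
  ]
}}

```text
time: 34.65
tcp_pos: [0.5668, -0.0423, 0.012]
ee_rot: [0.887, -0.462, -0.006, -0.024]
wrist_force: [-0.7, 0.9, -0.0]
grip_width: 0.072
```

```bash
 python3 st.py .5665 -.042 .0125; python3 wr.py w25
```

```text
34.65 [ 0.5668 -0.0423  0.012 ] [ 0.574 -0.818 -0.033] tilt [ 0.012  0.048 -0.999] F [-0.67  0.92 -0.02] w 0.072 dq 0.007 [ 2.000e-02 -6.245e+01  2.901e+01 -1.100e-01  1.900e-01  0.000e+00]
[-0.05  0.   -0.05]
q [-0.104  0.426 -0.234  0.905  0.049  2.427]
110.5 116.5 58.3 lid z=.09: [0.5822 0.0432 0.09  ]
628.5 134.5 44.3 lid z=.09: [ 0.6655 -0.0846  0.09  ]
```

View pics/w25.png

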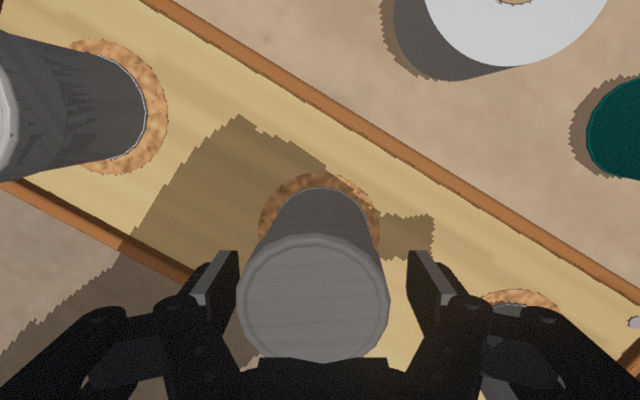

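The tin is centred, lid (313,297). Closing, then lifting about 17 cm.

Request:
{"fn": "servo_tool", "kwargs": {
  "series": [
    [0,0,0,0],
    [0,0,0,0],
    [0,0,0,0],
    [0,0,0,0],
    [0,0,0,0],
    [0,0,0,0]
  ],
  "jaw": 255,
  "grip_force": 60
}}

```text
time: 35.3
tcp_pos: [0.5671, -0.0424, 0.0127]
ee_rot: [0.887, -0.462, -0.005, -0.024]
wrist_force: [0.1, 0.5, -2.1]
grip_width: 0.0507
```

```bash
 python3 st.py
```

```text
35.3 [ 0.5671 -0.0424  0.0127] [ 0.574 -0.818 -0.032] tilt [ 0.013  0.048 -0.999] F [ 0.07  0.49 -2.14] w 0.0507 dq 0.001 [ -0.18 -63.44  29.79  -0.15   0.17   0.  ]
q [-0.104  0.425 -0.233  0.905  0.049  2.427]
```

Request:
{"fn": "servo_tool", "kwargs": {
  "series": [
    [0,0,-0.7,0],
    [0,0,-1,0],
    [0,0,-1.5,0],
    [0,0,-1.5,0],
    [0,0,-1.5,0],
    [0,0,-1.5,0],
    [0,0,-1.5,0],
    [0,0,-1.5,0],
    [0,0,-1.5,0],
    [0,0,-1.5,0],
    [0,0,-1.5,0],
    [0,0,-1,0]
  ]
}}

```text
time: 36.5
tcp_pos: [0.5615, -0.0509, 0.1857]
ee_rot: [0.887, -0.462, -0.007, -0.023]
wrist_force: [0.7, -0.1, -4.3]
grip_width: 0.0508
```

Request:
{"fn": "servo_tool", "kwargs": {
  "series": [
    [0,0,-0.7,0],
    [0,0,-0.3,0],
    [0,0,0,0],
    [0,0,0,0],
    [0,0,0,0],
    [0,0,0,0],
    [0,0,0,0]
  ]
}}

```text
time: 37.2
tcp_pos: [0.5607, -0.0515, 0.196]
ee_rot: [0.887, -0.462, -0.008, -0.023]
wrist_force: [0.5, 0.2, -4.8]
grip_width: 0.0506
```

```bash
 python3 st.py; python3 fw.py s26; python3 wr.py w26; python3 st.py; python3 - <<'E'
from station import *
from h import *
c=read_camera("top");a=c["image"][120:260,220:490]; b=cv2.imread("pics/s26.png")[100:260,220:400]
cv2.imwrite("pics/t26.png",cv2.resize(a,None,fx=2.9,fy=2.9)); cv2.imwrite("pics/s26z.png",cv2.resize(b,None,fx=3.5,fy=3.5))
E
```

```text
37.2 [ 0.5607 -0.0515  0.196 ] [ 0.573 -0.819 -0.035] tilt [ 0.007  0.048 -0.999] F [ 0.54  0.21 -4.82] w 0.0506 dq 0.006 [-1.000e-02 -6.173e+01  3.668e+01 -1.000e-02  2.600e-01 -0.000e+00]
q [-0.121  0.303  0.078  1.345  0.048  2.411]
[-0.13  0.4  -4.55] [0.43 0.45 0.5 ] [ 0.000e+00 -6.162e+01  3.666e+01 -2.000e-02  2.600e-01 -0.000e+00]
176.5 99.5 34.9 lid z=.09: [0.5508 0.0916 0.09  ]
402.5 41.5 39.4 lid z=.09: [ 0.6893 -0.0323  0.09  ]
417.5 241.5 38.5 lid z=.09: [ 0.5682 -0.1441  0.09  ]
521.5 111.5 30.5 lid z=.09: [ 0.7021 -0.1417  0.09  ]
469.5 193.5 47.1 lid z=.09: [ 0.6274 -0.1524  0.09  ]
321.5 166.5 33.2 lid z=.09: [ 0.5739 -0.0367  0.09  ]
203.5 45.5 23.8 lid z=.09: [0.5989 0.0938 0.09  ]
37.95 [ 0.5609 -0.0515  0.1964] [ 0.573 -0.819 -0.035] tilt [ 0.008  0.048 -0.999] F [ 0.03 -0.16 -4.85] w 0.0506 dq 0.001 [ 0.000e+00 -6.165e+01  3.667e+01 -2.000e-02  2.600e-01 -0.000e+00]
q [-0.121  0.302  0.078  1.345  0.048  2.411]
```

View pics/w26.png

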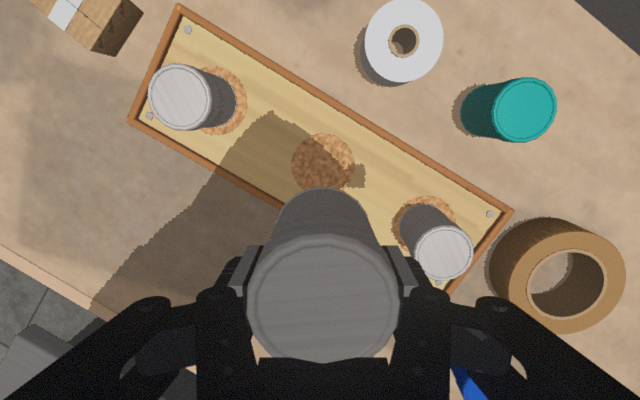

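View pics/s26z.png

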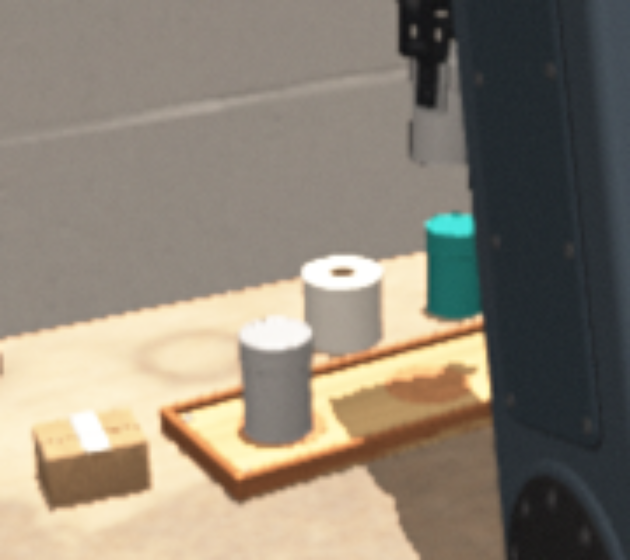

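View pics/t26.png

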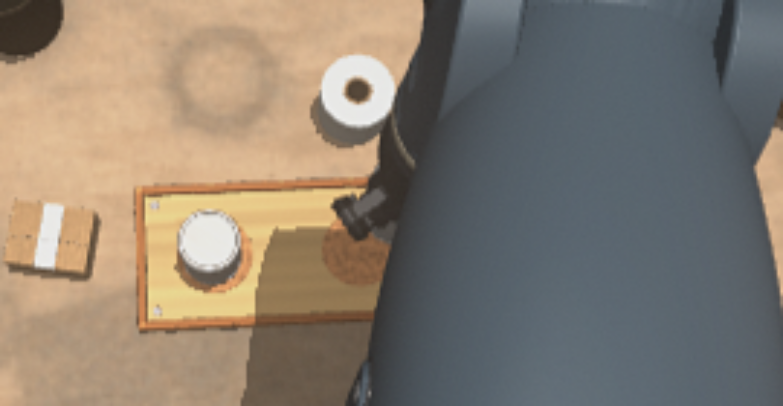

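The middle tin is held upright and still, with its underside at about 0.195 m. Left lid (182,96) and right lid (444,252) stand upright on their corks, and the bystanders are in place. Handing in.

```bash
python3 -c "
from station import *
print(close_job()); s=sense(); print(s['time'],s['tcp_pos'],s['wrist_force'],s['grip_width'])"
```

```text
the job is handed in; nothing more can be done
None
the job is handed in; nothing more can be done
```

I lifted the left, middle and right tins in that order, put each back on its cork place, then lifted the middle tin again because it was the heaviest. The job was handed in at about 38 s, with the middle tin still held; no verdict was reported.

**Weights felt at the wrist:** left about 1.2 N, middle about 4.6 N, right about 2.4 N. The second lift of the middle tin also read about 4.6 N. Single readings were noisy by about 0.5–1 N, so I used averages. The left figure came from only five readings and falls slightly below the stated 0.14 kg minimum, so take it as approximate.

**Last checks:**
- **Held tin:** it was still, with its underside at about 0.195 m and its centre at about 0.234 m. The gripper leaned about 0.05 rad.
- **Lighter tins:** the left and right tins stood upright and released, within a few millimetres of where they started on their corks.
- **Bystanders:** the label roll, kraft box and tape roll looked unmoved.

**What went wrong or disagreed:**
- **Joint 6 limit:** during the left tin's placing, joint 6 sat at its +3.14 limit. It read 3.142, which could count as passing its range. I turned the wrist back from it and finished the placing.
- **Finger length:** the open fingertips were about 43 mm short of the reported TCP in two camera views, so I set the grasp height from the images instead.
- **Middle tin's first placing:** the force never showed the tray taking the load, so I released it less than 1 mm above the floor, judged from height. It landed upright.
- **Second approach to the middle tin:** it overshot sideways by 15 mm near the lid. I backed off and corrected, and the tin had not moved.

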